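Change the filter cassette in a push-push bay

ROBOT

A 6-joint arm with a two-finger parallel gripper is mounted at the origin on a cart in front of the work surface, level with it; the furniture and walls round the work are solid. World frame = base frame: x ahead of the robot, y to its left, z up, the work surface at z = 0. Lengths are in m, angles in rad, forces in N, time in s.
With the tool pointing down it reaches from about 0.375 to 0.9 m from the base axis. Payload 3.1 kg.
Tool frame: the origin (TCP) lies midway between the tips of the shut fingers; the grasp point (between the pads) lies 19 mm behind it; x points along the fingers, y is the direction in which the jaws open and shut, and the axes are right-handed (so a half turn about x gives the same grasp; the last joint's range is limited). The gripper opens to 85 mm and grips with 20 to 120 N. Pads are 22 mm wide; open, the fingers measure 114 mm over their backs; the gripper's body (76 mm by 85 mm) begins 54 mm behind the grasp point. The pads swing forward as they close: fully open they stand 13 mm farther back than shut.
Start: joints at [-0.178, 0.527, 1.433, -0, 1.181, -0.178], TCP at [0.625, 0, 0.199] pointing down, gripper open.
Joint ranges: [-3.08, 3.08], [-0.75, 2.2], [0.22, 2.44], [-1.43, 4.57], [0, 2.65], [-2.85, 2.85]. Speed limits (rad/s): [2.79, 2.79, 3.14, 3.14, 3.14, 3.14].

INTERFACE

Orientations are given as a unit quaternion [x, y, z, w].
In Python, from station import manip gives the robot as it stands.
- The arm moves only by the tool carry_out, never from a script. Its argument "commands" is a list that holds one entry, the list of rows, each a list of 7 numbers: the shift along the tool's x, y, z in units of 25 mm (1.0 is 25 mm), then the turn, a rotation vector about the tool's x, y, z in units of 5 degrees (1.0 is 5 degrees), then the finger opening in mm, from 0 to 85.4. A call has exactly 5 rows; each row is the pose to reach, as a shift and turn from the pose commanded when the call began, along the tool's axes at that moment; what a row does not reach only later rows make up. A row lasts 1/10 s, in which the tool goes at most 50 mm and 8.59 degrees, less where a joint would pass 70% of its speed; a pose out of reach is approached as far as the arm can. A call with a gripper value outside its range is refused whole. The fingers move at their own pace and stop on an object; "force" is the grip in N (left out, the last holds). Time passes only in rows, so rows that repeat a pose let the fingers close, or fill a call up. It gives the time, the measured TCP pose, the force and the opening at its end, in the units of the state.
- manip.sense(): the state, without advancing time (a new reading comes with each control period).
- manip.snapshot(name): name is "scene" or "side" or "wrist"; returns a dict with "image" (400x640x3 uint8, red, green, blue), "fx", "fy", "cx", "cy" (pixels), "rvec" (rotation vector, rad) and "tvec" (3), from world to camera coordinates, as OpenCV has them. Camera axes: x right, y down, z forward; pixel columns grow to the right and rows downward; lengths in m; the calibration is good to about 2 mm. A picture is of the moment at which its call begins. There is no depth.
- manip.sign_off(): hands the job in, once; it reports no verdict.
The state is a dict: "t": time; "q": joint angles; "qd": joint speeds; "tau": joint torques, N m; "tcp_pos": TCP position; "tool_rot": TCP orientation; "force": force on the tool from outside, world axes, zero at the start; "ft_torque": the same for the moment, N m; "finger_gap": opening from 0.0 (shut) to 1.0 (fully open).
Only numpy, scipy, OpenCV 4.12 (cv2) and the standard library are available. Lean on these libraries where they do the work, as an engineer would, in place of code of your own. Each camera call takes 0.05 s, during which the arm holds its last target.

TASK

Change the spent cassette of the water filter: push the knobbed cassette in the unit further in so that its catch lets go and it pops out, then take it out and lay it flat, knob up, in the steel tray. Push the fresh knobbed cassette, which lies on the worktop, into the emptied bay, round nose first, until the catch holds it. Leave the cassettes with a crossbar and everything else as they are.

Things in the scene. Friction and masses are not known exactly. Their poses are not given: they have to be found in the camera images.
- filter_unit: Fixed white counter-top water filter, 182 mm wide, two cassette bays side by side in its front. Front part 105 deep, 58 high; reservoir behind, to 190 depth, 138 high. Bays 48 wide, 36 high, floor = worktop (z 0), middles 42 mm left (+y) and right (-y) of the unit's middle. Origin: foot of the middle of the front face; x points into the unit (yaw within 0.25 rad of world x), z up.
- mouth_l (a point): Middle of the left bay's mouth, in the plane of the front face, at worktop height. Same axes as the unit. Deep in each bay is a sprung carriage plate (42 wide, 26 high) that only pushes the cassette; nothing ties the cassette to it.
- mouth_r (a point): The same for the right bay. Spring of either carriage: 2.4 N when out, 5 N when fully in; with friction a steady push takes 3 to 10 N, more on the stop.
- catch_l (a joint): Carriage of the left bay (m, grows inwards). 0 (+-0.002) = caught: plate 72 mm behind the front face, cassette's front end stands 28 mm out of the unit. -0.0285 = out: cassette stands about 57 mm out, 43 mm still inside. +0.0135 = stop. From caught, press in to the stop (at least +0.011) and let go: the spring pushes it out at about 0.1 m/s.
- catch_r (a joint): The same for the right bay. For both: from caught, pressing less than +0.007 and letting go leaves it caught. From out, press in past +0.008 (to the stop is fine) and let go: it comes back to 0 and the catch holds.
- spent: White filter cassette, 100 x 44 x 30 high (mm), 50 to 90 g; front end (-x) square, other end (+x, the nose) half round, radius 22. Round grey knob, 11 mm across, 15 high, on top at the front end. Spent: caught in one of the bays (left or right varies), front end 28 mm out. Origin: middle of the underside, 50 mm from either end; x towards the nose, z up.
- fitted_bar: White filter cassette, 100 x 44 x 30 high (mm), 50 to 90 g; front end (-x) square, other end (+x, the nose) half round, radius 22. Grey crossbar 38 wide, 9 thick, 15 high on top at the front end. Caught in the other bay, front end 28 mm out; must stay so. Origin: middle of the underside, 50 mm from either end; x towards the nose, z up.
- fresh: White filter cassette, 100 x 44 x 30 high (mm), 50 to 90 g; front end (-x) square, other end (+x, the nose) half round, radius 22. Round grey knob, 11 mm across, 15 high, on top at the front end. Fresh: lies on the worktop right of the unit, knob up. Origin: middle of the underside, 50 mm from either end; x towards the nose, z up.
- spare_bar: White filter cassette, 100 x 44 x 30 high (mm), 50 to 90 g; front end (-x) square, other end (+x, the nose) half round, radius 22. Grey crossbar 38 wide, 9 thick, 15 high on top at the front end. Spare on the worktop near the fresh one (places may be swapped); leave alone. Origin: middle of the underside, 50 mm from either end; x towards the nose, z up.
- drip_tray: Shallow fixed steel tray on the hob, left of the unit: 132 (x) x 102 (y) x 12 mm high outside, walls and floor 4 mm thick. The hob is 6 mm above the worktop. Origin: middle of its underside (its inner floor is 4 mm above that); x along the long side, within 0.5 rad of world x.
- white_cup: White cup with handle, 62x90x55 mm. A bystander. Origin: middle of its foot.
- tomato_tin: Small closed food tin, 57 mm across, 72 high. A bystander. Origin: middle of its foot.
- salt_shaker: Salt shaker, 44 mm across, 90 high. A bystander. Origin: middle of its foot.
- teal_cup: Teal cup with handle, 59x83x52 mm, on the sink's draining board. A bystander. Origin: middle of its foot.
- pepper_mill: Dark wooden pepper mill, 58 mm across, 170 high, on the hob. A bystander. Origin: middle of its foot.
- spice_a: Spice jar with red cap, 45 mm across, 106 high, on the draining board. A bystander. Origin: middle of its foot.
Not all that is in view belongs to the job. Leave any orange look-alike of the fresh alone.

How it is judged:
By the outcome, as a careful person would: the job done as asked, in the order asked, and still so for the second after the job is handed in, with the robot touching nothing.
It also fails if it takes over 72 s, if anything falls off the work surface, if the arm or the gripper's body presses on something with over 40 N, if the wrist force passes 120 N, or if a joint passes its speed limit or range.

## Working session

There is one attempt and no reset: what is moved stays moved. The work goes in short steps, Python scripts to look and compute and a tool call to move; the robot and the scene stay as the last step left them, time stands still between calls to the robot, and variables do not carry over. Pictures are saved under pics/ and viewed, and the job is handed in when it is done.

Besides the shell and the picture viewer there is one more tool, called after "Emit:" by a JSON object that holds its "fn" and its "kwargs", one argument or row to a line. carry_out: Moves the arm, as the interface text tells. Its arguments: {"type":"object","properties":{"commands":{"type":"array"},"force":{"type":"number"}},"required":["commands"]}

```bash
mkdir -p pics; ls; python3 - <<'E'
from station import manip
import cv2
s=manip.sense(); print({k:s[k] for k in ('t','q','tcp_pos','tool_rot','force','finger_gap')})
for n in ('scene','side','wrist'):
    d=manip.snapshot(n); cv2.imwrite(f'pics/{n}0.png',d['image'][:,:,::-1]); print(n,d['fx'],d['fy'],d['cx'],d['cy'],d['rvec'],d['tvec'])
E
```

```text
pics
{'t': 0.0, 'q': array([-1.78478495e-01,  5.28494697e-01,  1.43394313e+00, -1.01715405e-05,
        1.18137939e+00, -1.78519529e-01]), 'tcp_pos': array([6.24194737e-01, 1.85024667e-04, 1.97803183e-01]), 'tool_rot': array([ 0.49953717,  0.50065507, -0.50043976,  0.49936676]), 'force': array([ 0.06828244,  0.47145882, -0.02883236]), 'finger_gap': 0.9995460993805432}
scene 504.8125804714214 504.8125804714214 325.0986271815519 200.2750793467561 [ 2.03722104 -1.26232697  0.53113781] [-0.32746391  0.37239805  1.32740677]
side 375.8048769422389 375.8048769422389 314.73988928960347 199.99074373367458 [ 0.42888658 -2.73231112  1.17751095] [0.51770353 0.19557924 1.31658884]
wrist 341.3230875705281 341.3230875705281 317.1580824642957 207.31868123588637 [-2.84841064e+00  1.72495275e-04  3.42164785e-03] [-0.62282969 -0.03774667  0.37871953]
```

View pics/scene0.png

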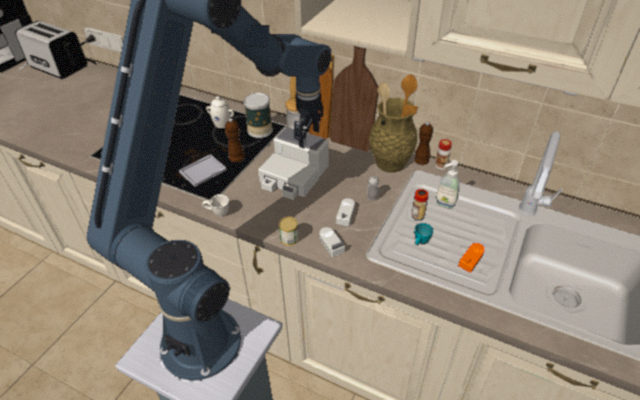

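View pics/side0.png

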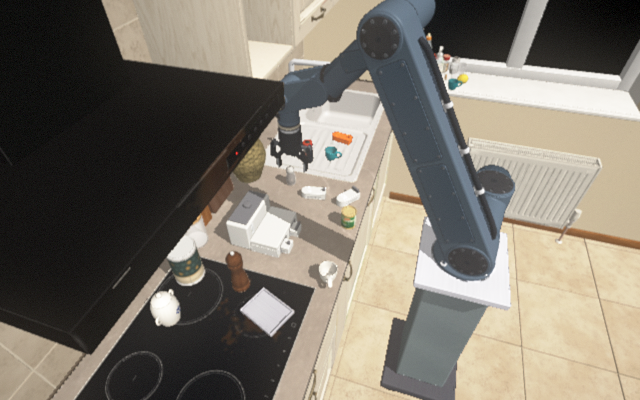

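View pics/wrist0.png

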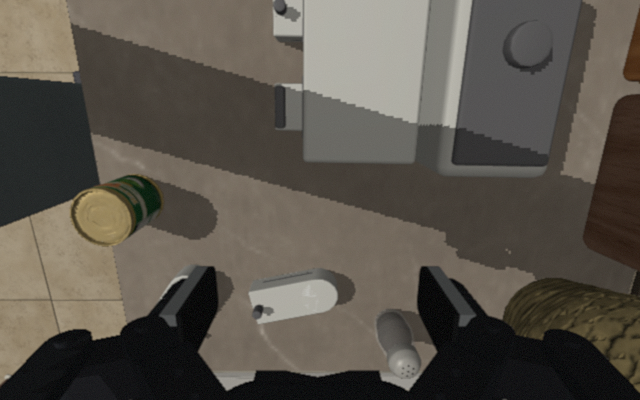

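```bash
cat > h.py <<'E'
import numpy as np, cv2
from scipy.spatial.transform import Rotation as R
from station import manip
np.set_printoptions(precision=4,suppress=True)
def snap(n,fn=None,crop=None,k=1):
    d=manip.snapshot(n); im=d['image'][:,:,::-1]
    if fn:
        if crop: im=im[crop[1]:crop[3],crop[0]:crop[2]]
        if k!=1: im=cv2.resize(im,None,fx=k,fy=k,interpolation=cv2.INTER_CUBIC)
        cv2.imwrite('pics/'+fn,im)
    return {k:d[k] for k in d if k!='image'}
def cam(d):
    Rm=cv2.Rodrigues(np.array(d['rvec'],float))[0]; t=np.array(d['tvec'],float)
    K=np.array([[d['fx'],0,d['cx']],[0,d['fy'],d['cy']],[0,0,1]]); return K,Rm,t
def ray(d,uv):
    K,Rm,t=cam(d); v=Rm.T@np.linalg.solve(K,[uv[0],uv[1],1]); return -Rm.T@t,v/np.linalg.norm(v)
def onz(d,uv,z):
    c,v=ray(d,uv); return c+v*(z-c[2])/v[2]
def proj(d,p):
    K,Rm,t=cam(d); q=K@(Rm@np.array(p)+t); return q[:2]/q[2]
def tri(obs):
    A=np.zeros((3,3));b=np.zeros(3);L=[]
    for d,uv in obs:
        c,v=ray(d,uv);M=np.eye(3)-np.outer(v,v);A+=M;b+=M@c;L.append((c,v))
    p=np.linalg.solve(A,b); return p,[np.linalg.norm(np.cross(p-c,v)) for c,v in L]
def plan(p0,q0,p1,q1):
    "shift (25mm) and turn (5deg) in tool axes from pose0 to pose1"
    r0=R.from_quat(q0); r1=R.from_quat(q1)
    return r0.inv().apply(np.array(p1)-p0)/.025, np.rad2deg((r0.inv()*r1).as_rotvec())/5
def st():
    s=manip.sense(); print('t',s['t'],'tcp',s['tcp_pos'],'F',s['force'],'gap',s['finger_gap']); print(R.from_quat(s['tool_rot']).as_matrix()); return s
E
python3 - <<'E'
from h import *
import pickle
s=st()
D={n:snap(n) for n in('scene','side','wrist')}
pickle.dump(D,open('d0.pkl','wb'))
for n in D: print(n,ray(D[n],(320,200)))
w=D['wrist']
for n,uv,z in [('frontR corner top',(303,160),.058),('frontL?',(303,40),.058),('bar knob',(280,107),.045),('spent knob',(280,6),.045),('fresh knob',(258,311),.045),('fresh nose',(337,294),.03),('fresh front corner1',(250,291),.03),('fc2',(257,323),.03)]: print(n,onz(w,uv,z))
print('tray');
for uv in [(240,309),(268,290),(294,311),(267,335)]: print(onz(D['side'],uv,.018))
E
```

```text
t 0.15 tcp [0.6244 0.0001 0.198 ] F [-0.8517 -0.0197 -0.0016] gap 1.0007889948673145
[[-0.0017  1.      0.    ]
 [ 0.0003  0.     -1.    ]
 [-1.     -0.0017 -0.0003]]
scene (array([-0.4781, -0.616 ,  1.1832]), array([ 0.6403,  0.3381, -0.6897]))
side (array([0.2238, 0.941 , 1.0507]), array([ 0.2208, -0.6938, -0.6855]))
wrist (array([0.6239, 0.073 , 0.3724]), array([ 0.0068, -0.2686, -0.9632]))
frontR corner top [0.6104 0.0237 0.058 ]
frontL? [0.6116 0.1245 0.058 ]
bar knob [0.5892 0.0706 0.045 ]
spent knob [0.5919 0.153  0.045 ]
fresh knob [ 0.5581 -0.1454  0.045 ]
fresh nose [ 0.6459 -0.1332  0.03  ]
fresh front corner1 [ 0.5473 -0.1294  0.03  ]
fc2 [ 0.5531 -0.1716  0.03  ]
tray
[0.6438 0.4352 0.018 ]
[0.5886 0.3464 0.018 ]
[0.4832 0.391  0.018 ]
[0.5309 0.4876 0.018 ]
```

Emit:
{"fn": "carry_out", "kwargs": {
  "commands": [
    [[-1, -0.8, -1.4, 0, 0, 0, 85], [-2, -1.6, -2.8, 0, 0, 0, 85], [-2, -1.6, -2.8, 0, 0, 0, 85], [-2, -1.6, -2.8, 0, 0, 0, 85], [-2, -1.6, -2.8, 0, 0, 0, 85]]
  ]
}}

```text
t: 0.8
tcp_pos: [0.585, 0.0695, 0.2483]
tool_rot: [-0.5, -0.5, 0.5, -0.5]
force: [0.1, -0.0, -0.6]
finger_gap: 0.994
```

```bash
python3 - <<'E'
from h import *
import pickle
st()
w=snap('wrist','w1.png'); pickle.dump(w,open('w1.pkl','wb'))
snap('scene','s1.png',(200,110,420,270),3)
snap('side','sd1.png',(150,170,370,340),3)
E
```

```text
t 0.8 tcp [0.585  0.0695 0.2483] F [ 0.15   -0.0042 -0.5678] gap 0.9943718479951866
[[-0.0006  1.     -0.0003]
 [-0.0004 -0.0003 -1.    ]
 [-1.     -0.0006  0.0004]]
```

View pics/w1.png

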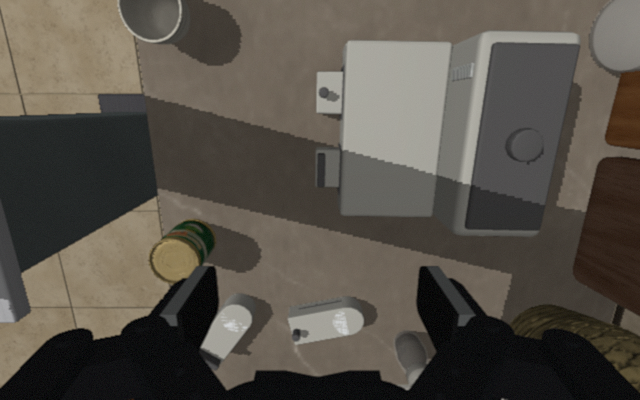

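View pics/s1.png

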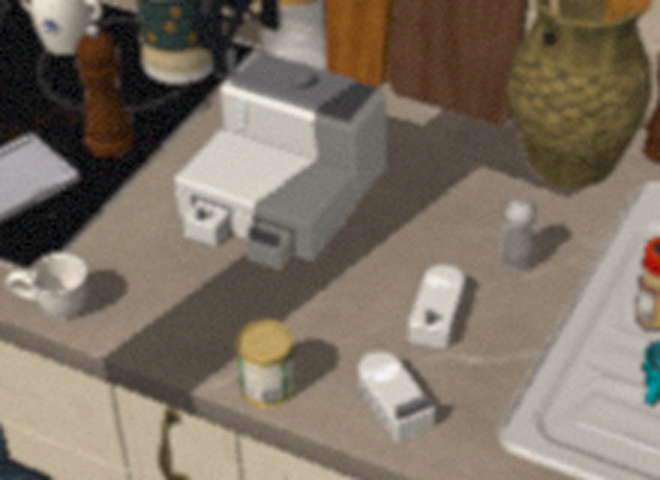

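View pics/sd1.png

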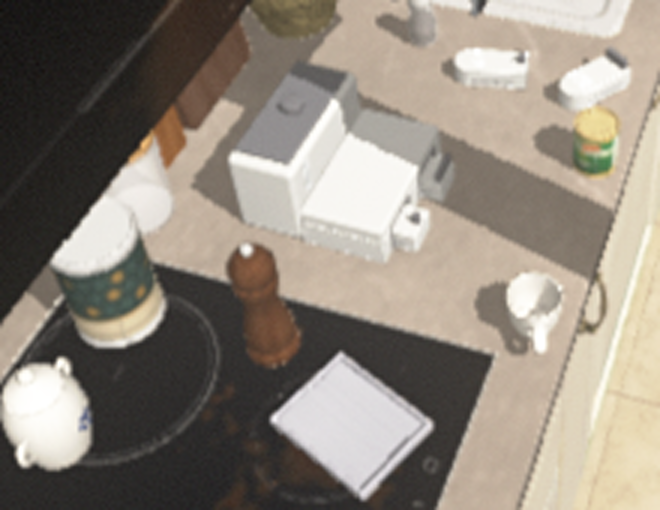

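```bash
python3 - <<'E'
from h import *
snap('wrist','w1a.png',(300,30,460,230),4-1)
snap('wrist','w1b.png',(270,280,390,360),6)
E
```

```text
(no output)
```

View pics/w1a.png

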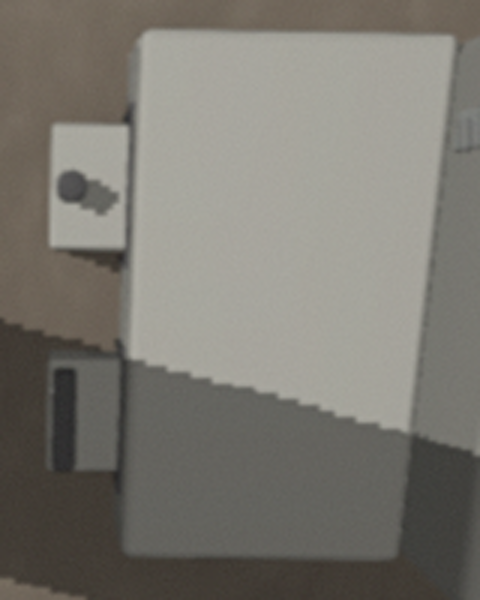

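View pics/w1b.png

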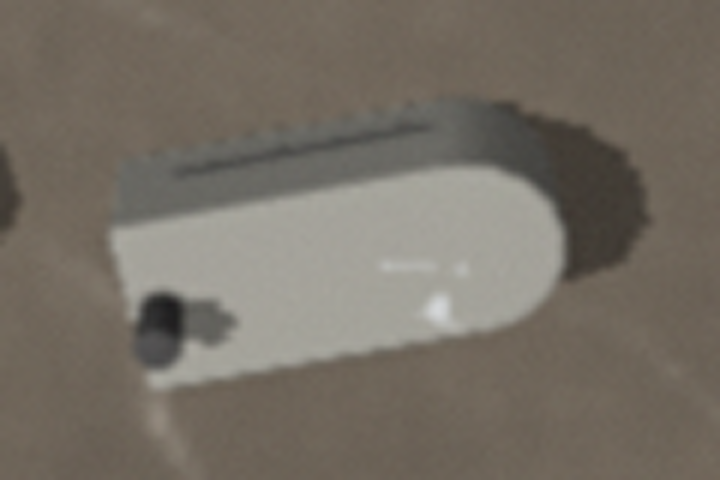

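```bash
python3 - <<'E'
from h import *
import pickle
w=pickle.load(open('w1.pkl','rb')); D=pickle.load(open('d0.pkl','rb'))
pts={'sFL':((316.7,71.3),.03),'sFR':((316.3,112.3),.03),'sML':((342.3,71.7),.03),'sMR':((341.8,112.6),.03),'sk':((323.7,91.7),.045),'uFL':((348.3,40.7),.058),'uFR':((341.3,215.7),.058),'uBL':((451,42),.058),'uBR':((432.3,216),.058),
'fFL':((288.5,317.8),.03),'fFR':((295,344.5),.03),'fN':((364.2,321.7),.03),'fk':((296.2,338.3),.045),'fUL':((342.5,307.8),.03),'fLR':((355,334.7),.03)}
for k,(uv,z) in pts.items():
    p=onz(w,uv,z); print(k,p,'scene px crop',(proj(D['scene'],p)-[200,110])*3,'side crop',(proj(D['side'],p)-[150,170])*3, 'w0',proj(D['wrist'],p))
print('tray side px'); 
obs=[((150+271/3,170+418/3)),((150+342/3,170+354/3)),((150+432/3,170+427/3)),((150+363/3,170+500/3))]
for uv in obs: print(onz(D['side'],uv,.018))
E
```

```text
sFL [0.5834 0.176  0.03  ] scene px crop [180.7106 214.8592] side crop [415.2943 235.3747] w0 [271.246  -18.9937]
sFR [0.5829 0.1337 0.03  ] scene px crop [212.1139 225.9665] side crop [428.4776 209.0161] w0 [272.5405  34.5145]
sML [0.6108 0.1756 0.03  ] scene px crop [193.5673 200.8844] side crop [393.5039 229.581 ] w0 [302.6722 -18.4713]
sMR [0.6111 0.1333 0.03  ] scene px crop [225.0575 211.3284] side crop [406.4369 203.3738] w0 [303.6136  34.9023]
sk [0.5907 0.1548 0.045 ] scene px crop [198.6934 206.6096] side crop [415.1847 212.1962] w0 [278.5758   3.5955]
uFL [0.6142 0.2013 0.058 ] scene px crop [173.8728 174.4247] side crop [380.5388 229.775 ] w0 [305.0604 -69.1472]
uFR [0.6109 0.0223 0.058 ] scene px crop [308.7838 221.6063] side crop [437.6488 124.1555] w0 [303.6086 161.4339]
uBL [0.714  0.2001 0.058 ] scene px crop [219.2704 126.4652] side crop [301.0602 208.7903] w0 [434.1387 -67.4021]
uBR [0.7131 0.022  0.058 ] scene px crop [351.1258 168.8742] side crop [362.0423 106.8163] w0 [414.1674 161.8329]
fFL [ 0.5455 -0.13    0.03  ] scene px crop [406.1406 319.8192] side crop [523.5722  72.6828] w0 [248.4374 291.4351]
fFR [ 0.5533 -0.1722  0.03  ] scene px crop [445.2507 327.648 ] side crop [527.1566  51.6678] w0 [257.2602 323.5048]
fN [ 0.6465 -0.136   0.03  ] scene px crop [450.6839 263.1743] side crop [454.1985  54.9407] w0 [337.5403 296.1699]
fk [ 0.5563 -0.1506  0.045 ] scene px crop [428.1651 309.5169] side crop [520.4859  53.0141] w0 [256.6163 315.0328]
fUL [ 0.6171 -0.1147  0.03  ] scene px crop [421.9327 273.7994] side crop [469.4656  69.2633] w0 [311.5598 279.3718]
fLR [ 0.6349 -0.1565  0.03  ] scene px crop [463.2233 275.3421] side crop [467.1535  47.2164] w0 [327.1529 311.7963]
tray side px
[0.6423 0.436  0.018 ]
[0.6039 0.3434 0.018 ]
[0.4816 0.3953 0.018 ]
[0.5178 0.4888 0.018 ]
```

```bash
python3 - <<'E'
import cv2
a=cv2.imread('pics/wrist0.png')[260:340,230:360]; cv2.imwrite('pics/w0b.png',cv2.resize(a,None,fx=6,fy=6,interpolation=cv2.INTER_CUBIC))
a=cv2.imread('pics/scene0.png')[160:235,255:365]; cv2.imwrite('pics/s0b.png',cv2.resize(a,None,fx=7,fy=7,interpolation=cv2.INTER_CUBIC))
a=cv2.imread('pics/side0.png')[170:260,265:365]; cv2.imwrite('pics/sd0b.png',cv2.resize(a,None,fx=6,fy=6,interpolation=cv2.INTER_CUBIC))
E
```

```text
(no output)
```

View pics/w0b.png

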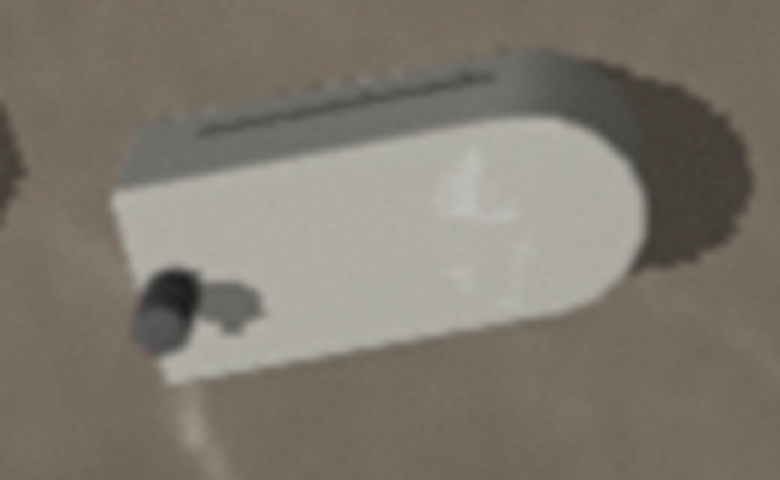

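View pics/s0b.png

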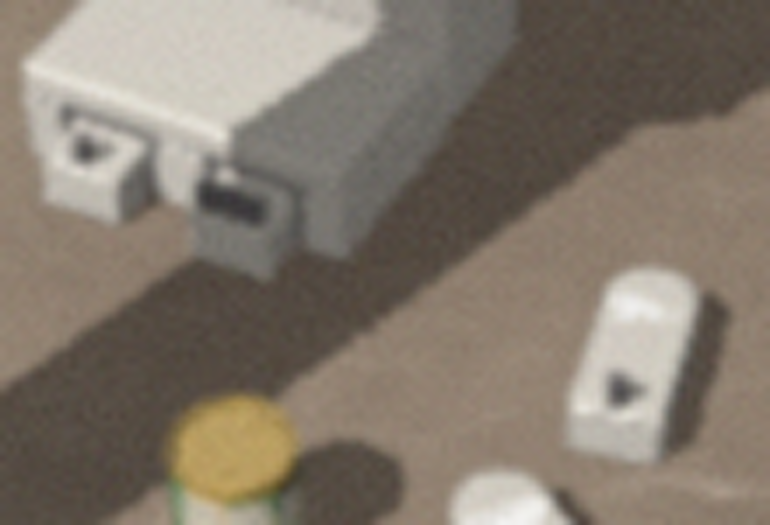

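View pics/sd0b.png

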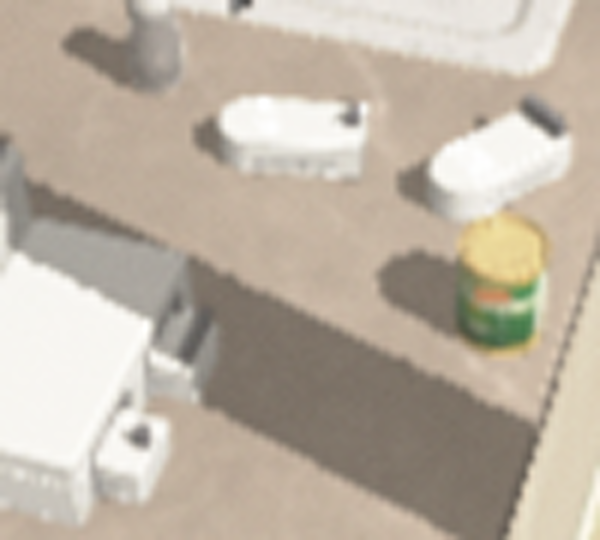

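```bash
python3 - <<'E'
from h import *
import pickle
w=pickle.load(open('w1.pkl','rb')); D=pickle.load(open('d0.pkl','rb'));S=D['scene'];X=D['side'];W=D['wrist']
T={'fFL':[(W,(248.7,292.7)),(w,(288.5,317.8)),(S,(337.4,217.4))],
'fFR':[(W,(258,324)),(w,(295,344.5)),(S,(349.3,220.7))],
'fk':[(W,(256.3,315)),(w,(296.2,338.3))],'fN':[(W,(337.8,296.7)),(w,(364.2,321.7))],
'sk':[(w,(323.7,91.7)),(S,(268,180.7)),(X,(265+137/6,170+430/6))],
'sFL':[(w,(316.7,71.3)),(S,(261.7,184.6)),(X,(265+133/6,170+463/6))],
'sFR':[(w,(316.3,112.3)),(X,(265+166/6,170+425/6)),(S,(272.5,188.6))],
'uFR':[(W,(303,161)),(w,(341.3,215.7))]}
for k,o in T.items(): print(k,*tri(o))
print('tin',onz(X,(265+505/6,170+235/6),.072),'cup',onz(X,(150+535/3,170+325/3),0),onz(w,(153,35),0.055),'mill',onz(X,(150+270/3,170+358/3),.006))
E
```

```text
fFL [ 0.5459 -0.1343  0.0263] [np.float64(0.0011367641702818374), np.float64(0.001691140974079924), np.float64(0.00267817368044847)]
fFR [ 0.553  -0.1759  0.0254] [np.float64(0.0003419462320130998), np.float64(3.26739836666655e-05), np.float64(0.0003206297867821224)]
fk [ 0.5564 -0.1491  0.047 ] [np.float64(6.88701979742402e-05), np.float64(6.887019797428043e-05)]
fN [ 0.6472 -0.1396  0.025 ] [np.float64(0.00011499586966106557), np.float64(0.00011499586966126072)]
sk [0.593  0.1529 0.0361] [np.float64(0.003092392494417552), np.float64(0.002449027980614627), np.float64(0.0012095483260936423)]
sFL [0.5854 0.1723 0.0234] [np.float64(0.004724200903620775), np.float64(0.005524240140192045), np.float64(0.0069367796877339355)]
sFR [0.5843 0.1306 0.0169] [np.float64(0.003161271071829843), np.float64(0.0021101711650027446), np.float64(0.0022142549640927775)]
uFR [0.6106 0.0233 0.0612] [np.float64(0.00011546862547124389), np.float64(0.00011546862547136536)]
tin [ 0.4213 -0.0348  0.072 ] cup [0.4208 0.2329 0.    ] [0.4238 0.207  0.055 ] mill [0.6806 0.3648 0.006 ]
```

Emit:
{"fn": "carry_out", "kwargs": {
  "commands": [
    [[0.8, -0.4, -0.8, -1.6, 0, 0, 40], [1.6, -0.8, -1.6, -3.2, 0, 0, 20], [2.4, -1.2, -2.4, -4.8, 0, 0, 0], [3.0, -1.6, -3.2, -6.4, 0, 0, 0], [3.6, -2.0, -3.4, -8, 0, 0, 0]]
  ]
}}

```text
t: 1.55
tcp_pos: [0.5345, 0.1563, 0.1577]
tool_rot: [0.297, 0.642, -0.297, 0.642]
force: [-0.2, -0.1, -0.8]
finger_gap: 0.141
```

```bash
python3 - <<'E'
from h import *
st()
E
```

```text
t 1.55 tcp [0.5345 0.1563 0.1577] F [-0.2196 -0.1132 -0.7642] gap 0.14070243638300406
[[-0.0007  0.7617  0.6479]
 [ 0.0006  0.6479 -0.7617]
 [-1.     -0.0002 -0.0009]]
```

Emit:
{"fn": "carry_out", "kwargs": {
  "commands": [
    [[0.6, 0, 0, -1.65, 0, 0, 0], [1.2, 0, 0, -3.3, 0, 0, 0], [1.8, 0, 0, -5, 0, 0, 0], [2.2, 0, 0, -6.7, 0, 0, 0], [2.2, 0, 0, -8.4, 0, 0, 0]]
  ]
}}

```text
t: 2.05
tcp_pos: [0.5339, 0.1545, 0.1018]
tool_rot: [0.047, 0.707, -0.048, 0.704]
force: [0.1, 0.3, -0.2]
finger_gap: -0.001
```

Emit:
{"fn": "carry_out", "kwargs": {
  "commands": [
    [[0, 0, 0, -1.4, 0, 0, 0], [0, 0, 0, -1.4, 0, 0, 0], [0, 0, 0, -1.4, 0, 0, 0], [0, 0, 0, -1.4, 0, 0, 0], [0, 0, 0, -1.4, 0, 0, 0]]
  ]
}}

```text
t: 2.55
tcp_pos: [0.5351, 0.155, 0.1039]
tool_rot: [0.007, 0.707, -0.007, 0.707]
force: [-0.2, -0.2, 0.3]
finger_gap: -0.002
```

```bash
python3 - <<'E'
from h import *
import pickle
st()
w=snap('wrist','w2.png');pickle.dump(w,open('w2.pkl','wb'))
E
```

```text
t 2.55 tcp [0.5351 0.155  0.1039] F [-0.2277 -0.1815  0.2645] gap -0.0018026890204489957
[[ 0.0002  0.0187  0.9998]
 [ 0.      0.9998 -0.0187]
 [-1.      0.      0.0002]]
```

View pics/w2.png

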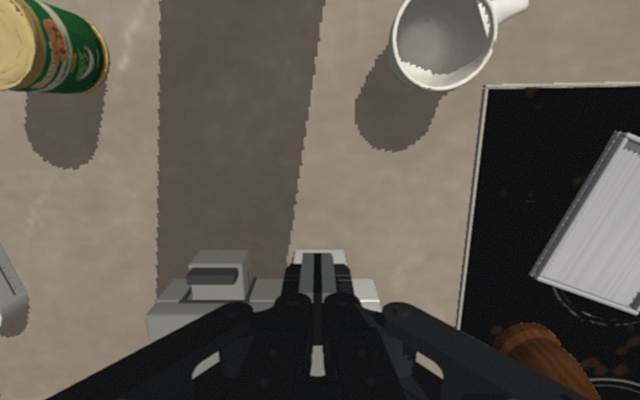

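Emit:
{"fn": "carry_out", "kwargs": {
  "commands": [
    [[1.2, 0, 0, 0, 0, 0, 0], [2.4, 0, 0, 0, 0, 0, 0], [3.5, 0, 0.4, 0, 0, 0, 0], [3.5, 0, 0.8, 0, 0, 0, 0], [3.5, 0, 1.2, 0, 0, 0, 0]]
  ]
}}

```text
t: 3.1
tcp_pos: [0.5657, 0.1545, 0.0164]
tool_rot: [0.006, 0.707, -0.006, 0.707]
force: [0.2, -0.0, 0.2]
finger_gap: -0.002
```

```bash
python3 - <<'E'
from h import *
import pickle
st()
E
```

```text
t 3.1 tcp [0.5657 0.1545 0.0164] F [ 0.1907 -0.005   0.2417] gap -0.0016415353552078577
[[-0.0004  0.0177  0.9998]
 [-0.      0.9998 -0.0177]
 [-1.     -0.     -0.0004]]
```

Emit:
{"fn": "carry_out", "kwargs": {
  "commands": [
    [[0, 0, 0.1, 0, 0, 0, 0], [0, 0, 0.2, 0, 0, 0, 0], [0, 0, 0.3, 0, 0, 0, 0], [0, 0, 0.4, 0, 0, 0, 0], [0, 0, 0.5, 0, 0, 0, 0]]
  ]
}}

```text
t: 3.6
tcp_pos: [0.5775, 0.1543, 0.0168]
tool_rot: [0.006, 0.707, -0.006, 0.707]
force: [-0.8, -0.6, 0.1]
finger_gap: -0.001
```

Emit:
{"fn": "carry_out", "kwargs": {
  "commands": [
    [[0, 0, 0.05, 0, 0, 0, 0], [0, 0, 0.1, 0, 0, 0, 0], [0, 0, 0.15, 0, 0, 0, 0], [0, 0, 0.2, 0, 0, 0, 0], [0, 0, 0.2, 0, 0, 0, 0]]
  ]
}}

```text
t: 4.1
tcp_pos: [0.5827, 0.1542, 0.0163]
tool_rot: [0.006, 0.707, -0.006, 0.707]
force: [-0.2, 1.3, 0.3]
finger_gap: 0.0
```

```bash
python3 - <<'E'
from h import *
import pickle
s=st()
snap('wrist','w3.png',(220,200,420,350),4);snap('side','sd3.png',(230,190,330,270),7)
E
```

```text
t 4.1 tcp [0.5827 0.1542 0.0163] F [-0.1861  1.2504  0.3419] gap 0.00011100957715289086
[[ 0.0001  0.0174  0.9998]
 [-0.      0.9998 -0.0174]
 [-1.      0.      0.0001]]
```

View pics/w3.png

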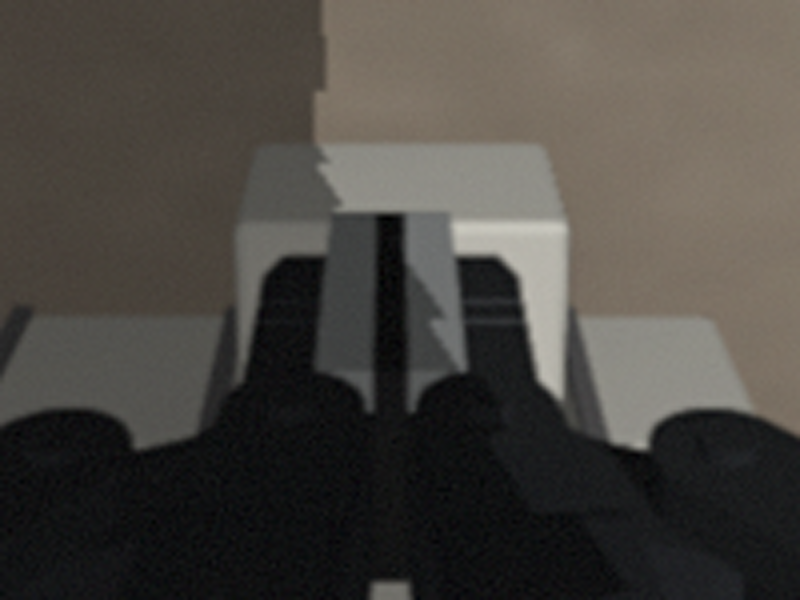

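View pics/sd3.png

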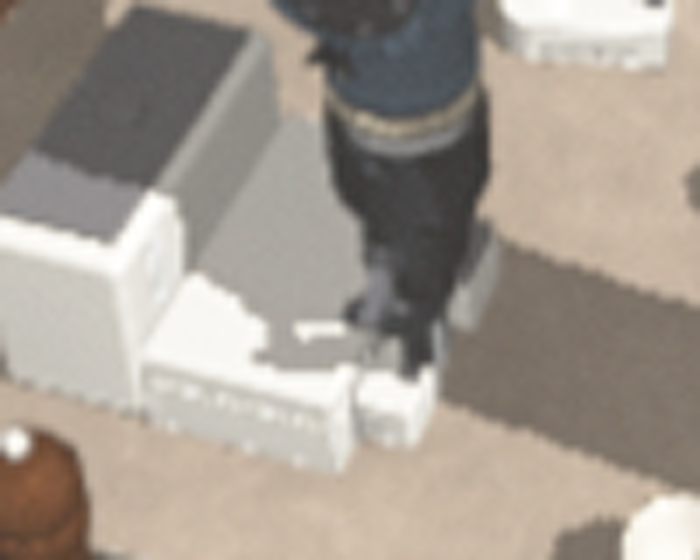

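```bash
python3 - <<'E'
from h import *
w=snap('wrist'); print(ray(w,(320,200)))
f=lambda p:(proj(w,p)-[220,200])*4
for p in [(.5827,.1542,.0163),(.5717,.1542,.0163),(.583,.1549,.03),(.583,.1549,0),(.592,.1549,.03),(.592,.1549,0),(.611,.19,.058)]: print(p,f(p))
E
```

```text
(array([0.508 , 0.1549, 0.1903]), array([ 0.2677,  0.0029, -0.9635]))
(0.5827, 0.1542, 0.0163) [394.421  184.4959]
(0.5717, 0.1542, 0.0163) [393.0652 109.4332]
(0.583, 0.1549, 0.03) [400.283  228.9749]
(0.583, 0.1549, 0) [398.7669 142.9332]
(0.592, 0.1549, 0.03) [401.3522 292.2543]
(0.592, 0.1549, 0) [399.7064 198.4884]
(0.611, 0.19, 0.058) [712.6989 552.8593]
```

```bash
python3 - <<'E'
from h import *
x=snap('side');
f=lambda p:(proj(x,p)-[230,190])*7
for p in [(.5827,.1542,.0163),(.5827,.1542,.05),(.5827,.165,.0163),(.5827,.165,.05),(.583,.176,.03),(.583,.176,0),(.583,.1337,.03),(.611,.176,.03)]: print(p,f(p))
snap('scene','s3.png',(240,140,340,215),7)
E
```

```text
(0.5827, 0.1542, 0.0163) [427.3282 394.8815]
(0.5827, 0.1542, 0.05) [423.6253 351.4157]
(0.5827, 0.165, 0.0163) [419.7421 410.6942]
(0.5827, 0.165, 0.05) [415.8839 367.2601]
(0.583, 0.176, 0.03) [409.7484 409.3832]
(0.583, 0.176, 0) [413.2683 447.292 ]
(0.583, 0.1337, 0.03) [439.571  347.7014]
(0.611, 0.176, 0.03) [357.5419 396.2226]
```

View pics/s3.png

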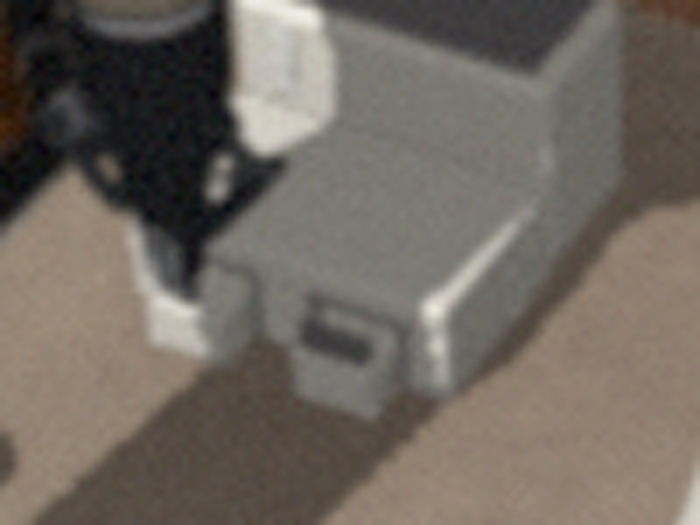

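```bash
python3 - <<'E'
from h import *
d={n:snap(n) for n in('scene','side','wrist')}
o=[(d['wrist'],(317.5,253.3)),(d['scene'],(240+190/7,140+300/7)),(d['side'],(230+415/7,190+378/7))]
print(tri(o),tri(o[:2]),tri(o[::2]),tri(o[1:]))
E
```

```text
(array([0.5873, 0.1532, 0.0267]), [np.float64(0.0045711179116715885), np.float64(0.003221008191302273), np.float64(0.0016992493649995576)]) (array([0.5837, 0.1517, 0.0309]), [np.float64(0.0035529801354534456), np.float64(0.0035529801354535046)]) (array([0.5866, 0.1532, 0.0244]), [np.float64(0.0030049861440155333), np.float64(0.0030049861440158043)]) (array([0.5898, 0.1532, 0.027 ]), [np.float64(0.0010251107969266801), np.float64(0.0010251107969265886)])
```

```bash
python3 - <<'E'
from h import *
snap('wrist','w3b.png',(275,230,365,300),8);snap('side','sd3b.png',(265,215,310,260),13)
E
```

```text
(no output)
```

View pics/w3b.png

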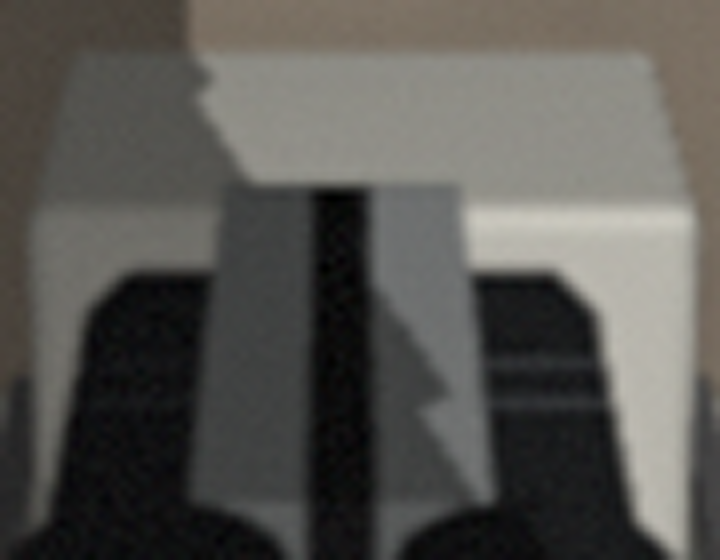

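View pics/sd3b.png

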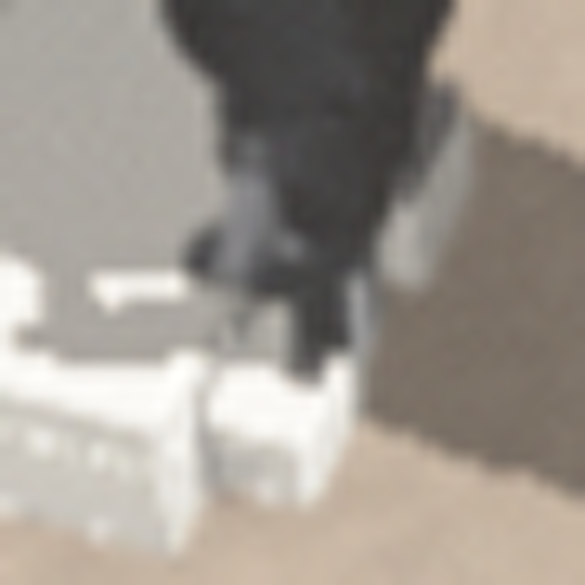

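```bash
python3 - <<'E'
from h import *
x=snap('side'); w=snap('wrist')
for uv in [(292.1,241.9),(287.5,243.6)]:
  c,v=ray(x,uv)
  for y in(.163,.168): print(uv,c+v*(y-c[1])/v[1])
for xx in (.5717,.583):
  c,v=ray(w,(317.5,253.1)); print(c+v*(xx-c[0])/v[0])
E
```

```text
(292.1, 241.9) [0.5732 0.163  0.0541]
(292.1, 241.9) [0.571  0.168  0.0605]
(287.5, 243.6) [0.5913 0.163  0.0386]
(287.5, 243.6) [0.589  0.168  0.0451]
[0.5717 0.1538 0.05  ]
[0.583  0.1536 0.025 ]
```

Emit:
{"fn": "carry_out", "kwargs": {
  "commands": [
    [[0, 0, -0.8, 0, 0, 0, 0], [0, 0, -1.4, 0, 0, 0, 0], [0.4, 0, -1.4, 0, 0, 0, 0], [0.8, 0, -1.4, 0, 0, 0, 0], [0.8, 0, -1.4, 0, 0, 0, 0]]
  ]
}}

```text
t: 5.2
tcp_pos: [0.5476, 0.1546, -0.0054]
tool_rot: [0.006, 0.708, -0.006, 0.707]
force: [0.9, -0.0, -0.1]
finger_gap: 0.002
```

```bash
python3 - <<'E'
from h import *
st()
snap('wrist','w4b.png',(275,220,365,290),8);snap('side','sd4b.png',(255,205,315,265),10)
E
```

```text
t 5.2 tcp [ 0.5476  0.1546 -0.0054] F [ 0.9414 -0.0329 -0.0819] gap 0.0021341708821391195
[[-0.0014  0.0176  0.9998]
 [-0.0002  0.9998 -0.0176]
 [-1.     -0.0002 -0.0014]]
```

View pics/w4b.png

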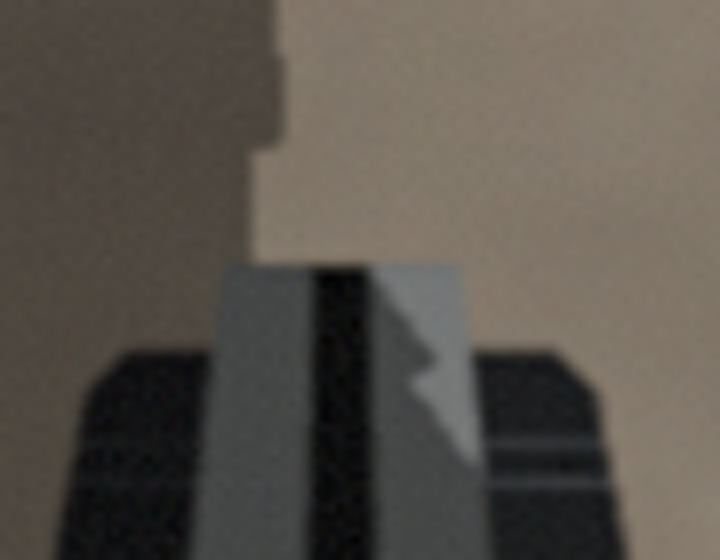

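View pics/sd4b.png

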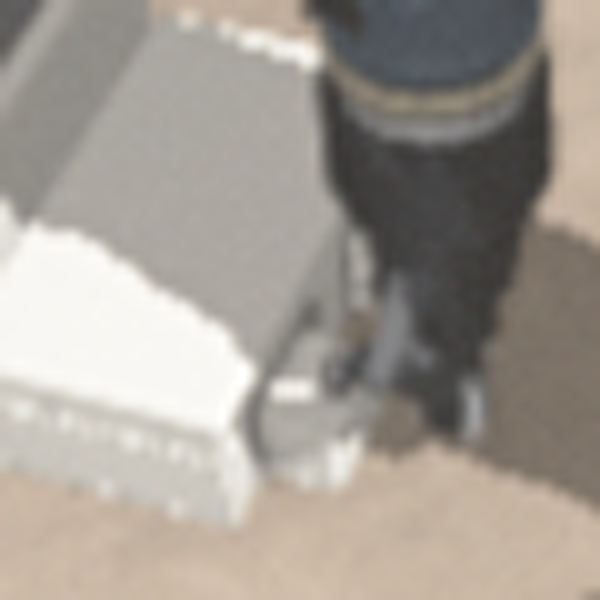

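Emit:
{"fn": "carry_out", "kwargs": {
  "commands": [
    [[0.1, 0, 0, 0, 0, 0, 0], [0.2, 0, 0, 0, 0, 0, 0], [0.3, 0, 0, 0, 0, 0, 0], [0.4, 0, 0, 0, 0, 0, 0], [0.4, 0, 0, 0, 0, 0, 0]]
  ]
}}

```text
t: 5.8
tcp_pos: [0.5472, 0.1548, -0.014]
tool_rot: [0.006, 0.707, -0.006, 0.707]
force: [-0.2, -0.7, -0.5]
finger_gap: -0.002
```

```bash
python3 - <<'E'
from h import *
st()
x=snap('side','sd5b.png',(255,205,315,265),10); w=snap('wrist')
for uv in [(303,249),(298,247.5)]:
  c,v=ray(x,uv)
  for y in(.163,.168): print(uv,c+v*(y-c[1])/v[1])
c,v=ray(w,(317.5,253.1)); print(c+v*(.5366-c[0])/v[0])
E
```

```text
t 5.8 tcp [ 0.5472  0.1548 -0.014 ] F [-0.1975 -0.6906 -0.5467] gap -0.00207800505012458
[[-0.0006  0.0175  0.9998]
 [-0.      0.9998 -0.0175]
 [-1.     -0.0001 -0.0006]]
(303, 249) [0.5341 0.163  0.0301]
(303, 249) [0.5321 0.168  0.0367]
(298, 247.5) [0.5525 0.163  0.0315]
(298, 247.5) [0.5504 0.168  0.038 ]
[0.5366 0.1544 0.0197]
```

View pics/sd5b.png

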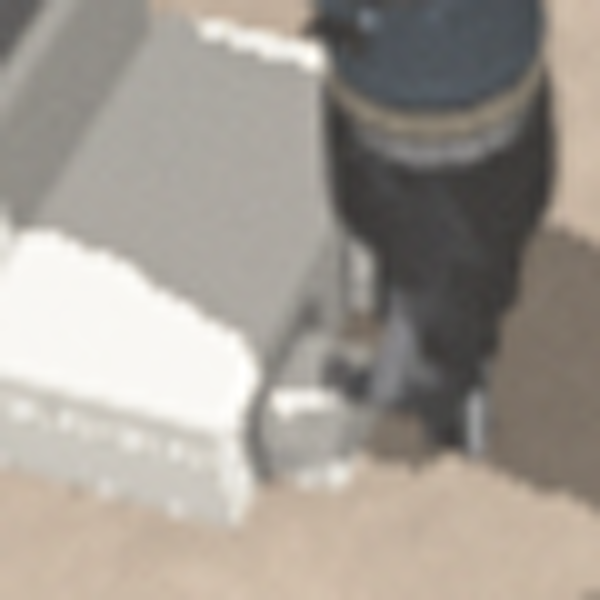

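Emit:
{"fn": "carry_out", "kwargs": {
  "commands": [
    [[0.1, 0, 0, 0, 0, 0, 0], [0.2, 0, 0.2, 0, 0, 0, 0], [0.2, 0, 0.5, 0, 0, 0, 0], [0.2, 0, 0.75, 0, 0, 0, 0], [0.2, 0, 0.9, 0, 0, 0, 0]]
  ]
}}

```text
t: 6.4
tcp_pos: [0.5715, 0.1544, -0.0186]
tool_rot: [0.006, 0.707, -0.006, 0.708]
force: [-0.1, -0.7, -0.4]
finger_gap: 0.002
```

Emit:
{"fn": "carry_out", "kwargs": {
  "commands": [
    [[0, 0, 0.1, 0, 0, 0, 0], [0, 0, 0.2, 0, 0, 0, 0], [0, 0, 0.3, 0, 0, 0, 0], [0, 0, 0.3, 0, 0, 0, 0], [0, 0, 0.3, 0, 0, 0, 0]]
  ]
}}

```text
t: 6.9
tcp_pos: [0.5735, 0.1542, -0.019]
tool_rot: [0.006, 0.71, -0.006, 0.704]
force: [-4.7, 0.6, 4.7]
finger_gap: 0.002
```

Emit:
{"fn": "carry_out", "kwargs": {
  "commands": [
    [[0, 0, 0.1, 0, 0, 0, 0], [0, 0, 0.2, 0, 0, 0, 0], [0, 0, 0.3, 0, 0, 0, 0], [0, 0, 0.4, 0, 0, 0, 0], [0, 0, 0.4, 0, 0, 0, 0]]
  ]
}}

```text
t: 7.4
tcp_pos: [0.5808, 0.1541, -0.019]
tool_rot: [0.006, 0.712, -0.006, 0.702]
force: [-9.0, 0.2, 7.7]
finger_gap: 0.002
```

```bash
python3 - <<'E'
from h import *
st()
x=snap('side','sd6b.png',(255,205,315,265),10); w=snap('wrist','w6.png',(220,180,420,330),4)
E
```

```text
t 7.4 tcp [ 0.5808  0.1541 -0.019 ] F [-9.0163  0.1518  7.6928] gap 0.002421786799908647
[[-0.0131  0.0169  0.9998]
 [-0.0007  0.9999 -0.017 ]
 [-0.9999 -0.0009 -0.013 ]]
```

View pics/w6.png

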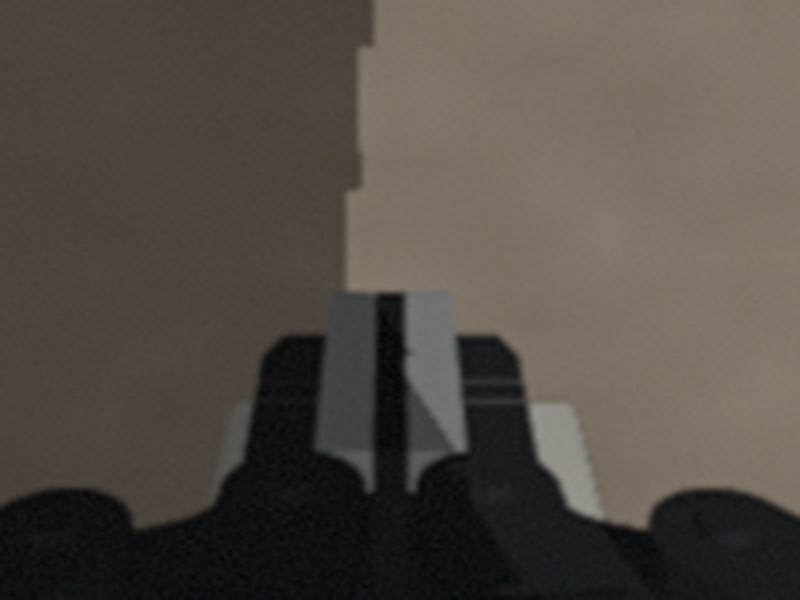

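View pics/sd6b.png

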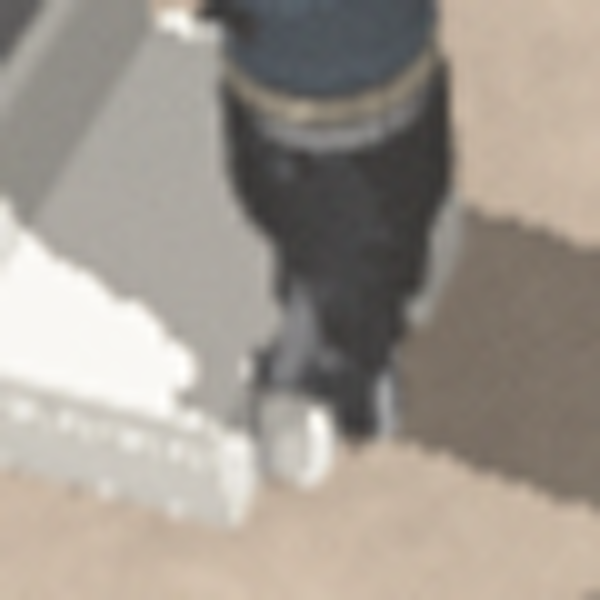

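Emit:
{"fn": "carry_out", "kwargs": {
  "commands": [
    [[0, 0, 0.1, 0, 0, 0, 0], [0, 0, 0.2, 0, 0, 0, 0], [0, 0, 0.3, 0, 0, 0, 0], [0, 0, 0.4, 0, 0, 0, 0], [0, 0, 0.4, 0, 0, 0, 0]]
  ]
}}

```text
t: 8.0
tcp_pos: [0.5864, 0.154, -0.0194]
tool_rot: [0.005, 0.715, -0.006, 0.699]
force: [-16.1, -0.0, 12.7]
finger_gap: 0.003
```

Emit:
{"fn": "carry_out", "kwargs": {
  "commands": [
    [[0, 0, 0.1, 0, 0, 0, 0], [0, 0, 0.2, 0, 0, 0, 0], [0, 0, 0.2, 0, 0, 0, 0], [0, 0, 0.2, 0, 0, 0, 0], [0, 0, 0.2, 0, 0, 0, 0]]
  ]
}}

```text
t: 8.5
tcp_pos: [0.586, 0.154, -0.0194]
tool_rot: [0.005, 0.718, -0.006, 0.696]
force: [-23.9, 0.3, 18.6]
finger_gap: 0.0
```

Emit:
{"fn": "carry_out", "kwargs": {
  "commands": [
    [[0, 0, -0.8, 0, 0, 0, 0], [0, 0, -1.8, 0, 0, 0, 0], [0, 0, -3.0, 0, 0, 0, 0], [-1, 0, -3.4, 0, 0, 0, 30], [-2.5, 0, -3.4, 0, 0, 0, 65]]
  ]
}}

```text
t: 9.0
tcp_pos: [0.5129, 0.1552, 0.0423]
tool_rot: [0.006, 0.71, -0.006, 0.704]
force: [0.7, 0.1, 0.1]
finger_gap: 0.329
```

```bash
python3 - <<'E'
from h import *
import pickle
st()
x=snap('side','sd7.png',(255,205,315,265),10); w=snap('wrist','w7.png'); pickle.dump(w,open('w7.pkl','wb'))
E
```

```text
t 9.0 tcp [0.5129 0.1552 0.0423] F [0.6947 0.0747 0.1407] gap 0.32947182021249855
[[-0.0083  0.017   0.9998]
 [-0.0007  0.9999 -0.017 ]
 [-1.     -0.0009 -0.0082]]
```

View pics/w7.png

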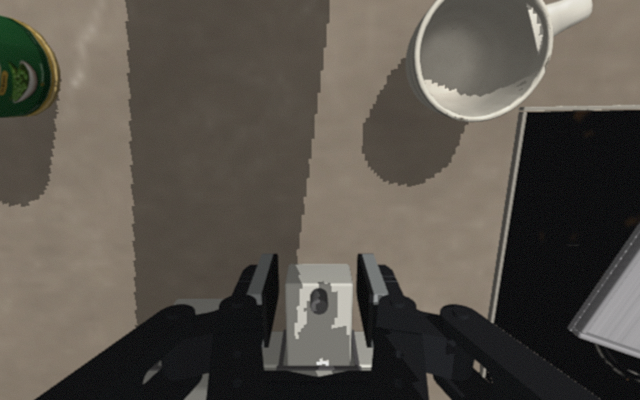

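View pics/sd7.png

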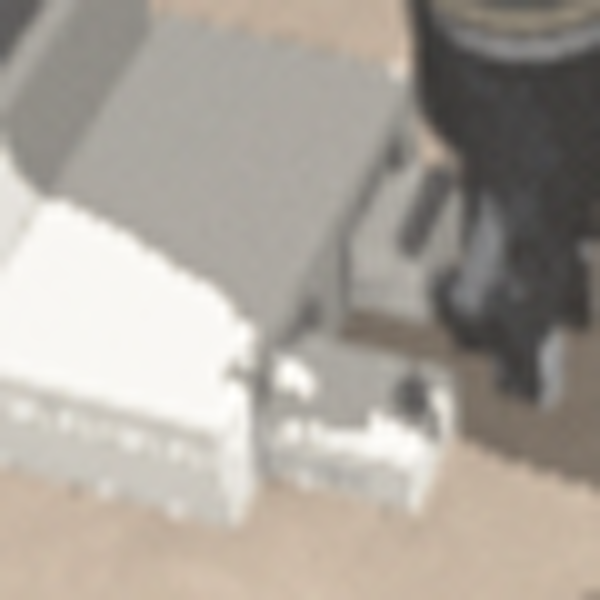

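```bash
python3 - <<'E'
from h import *
import pickle
w=pickle.load(open('w7.pkl','rb'))
st(); snap('wrist','w8.png',(270,240,370,390),4-1)
for uv,z in [((289,265),0),((350,265),0),((286,281),.03),((353,281),.03),((319,292),.045)]: print(onz(w,uv,z))
E
```

```text
t 9.1 tcp [0.5208 0.1558 0.0477] F [ 0.8541  0.3785 -0.7853] gap 0.5109253597166178
[[ 0.0093  0.017   0.9998]
 [ 0.0008  0.9999 -0.017 ]
 [-1.      0.0009  0.0093]]
[0.5553 0.1342 0.    ]
[0.5561 0.1781 0.    ]
[0.5514 0.1348 0.03  ]
[0.5521 0.1772 0.03  ]
[0.5506 0.1556 0.045 ]
```

View pics/w8.png

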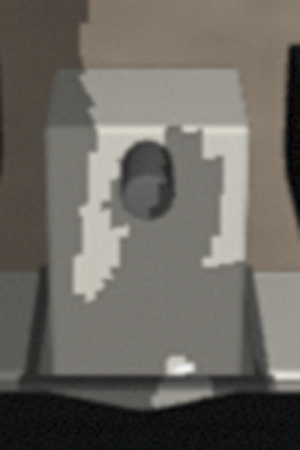

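Emit:
{"fn": "carry_out", "kwargs": {
  "commands": [
    [[0, 0, 1.0, 0, 0, 0, 62], [0, 0, 2.0, 0, 0, 0, 62], [0.8, 0.03, 2.65, 0, 0, 0, 62], [1.6, 0.03, 2.65, 0, 0, 0, 62], [2.2, 0.03, 2.65, 0, 0, 0, 62]]
  ]
}}

```text
t: 9.65
tcp_pos: [0.5834, 0.1547, -0.0135]
tool_rot: [0.006, 0.708, -0.006, 0.706]
force: [-0.0, -0.9, -0.2]
finger_gap: 0.729
```

```bash
python3 - <<'E'
from h import *
import pickle
st()
x=snap('side','sd9.png',(255,205,315,265),10); w=snap('wrist','w9.png');snap('scene','s9.png',(240,140,340,215),7)
E
```

```text
t 9.65 tcp [ 0.5834  0.1547 -0.0135] F [-0.0246 -0.8639 -0.1898] gap 0.7290913119665104
[[-0.0018  0.0178  0.9998]
 [-0.0002  0.9998 -0.0178]
 [-1.     -0.0002 -0.0018]]
```

View pics/w9.png

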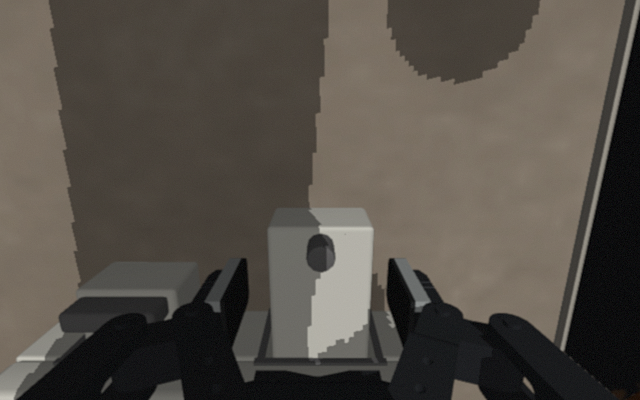

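View pics/sd9.png

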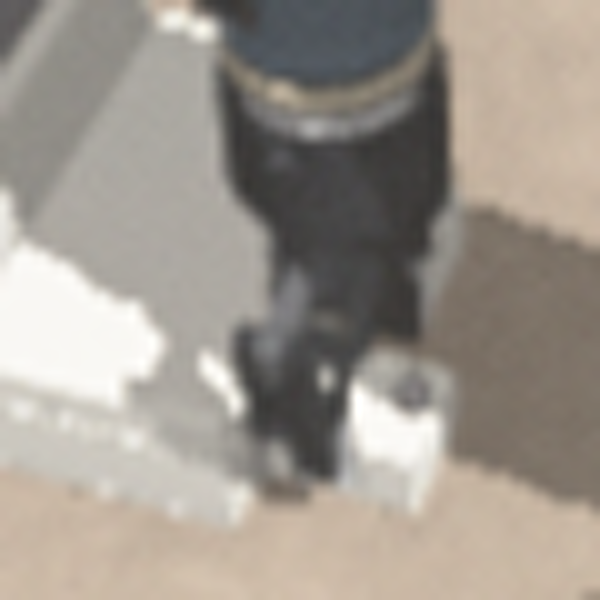

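View pics/s9.png

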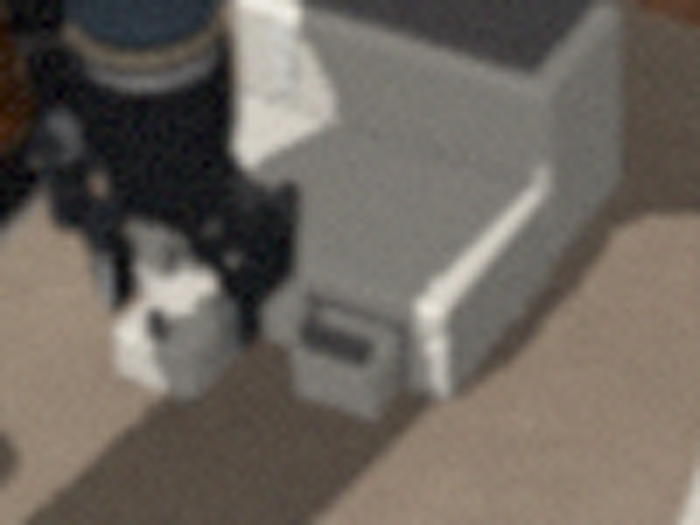

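```bash
python3 - <<'E'
from h import *
w=snap('wrist'); x=snap('side')
for uv in [(390,259),(243,259)]:
  c,v=ray(w,uv); print(c+v*(.5724-c[0])/v[0])
for uv in [(255+335/10,205+480/10),(255+265/10,205+490/10)]:
  c,v=ray(x,uv)
  for y in (.188,.195): print(c+v*(y-c[1])/v[1])
E
```

```text
[0.5724 0.1858 0.0256]
[0.5724 0.1214 0.0232]
[0.5791 0.188  0.0208]
[0.5758 0.195  0.0304]
[0.6066 0.188  0.0048]
[0.603  0.195  0.0146]
```

Emit:
{"fn": "carry_out", "kwargs": {
  "commands": [
    [[0.25, 0.05, 0.06, 0, 0, 0, 62], [0.5, 0.05, 0.06, 0, 0, 0, 62], [0.7, 0.05, 0.06, 0, 0, 0, 62], [0.7, 0.05, 0.06, 0, 0, 0, 62], [0.7, 0.05, 0.06, 0, 0, 0, 62]]
  ]
}}

```text
t: 10.4
tcp_pos: [0.5851, 0.1561, -0.0289]
tool_rot: [0.006, 0.707, -0.006, 0.707]
force: [0.6, -0.1, 0.3]
finger_gap: 0.727
```

Close on the cassette.

Emit:
{"fn": "carry_out", "kwargs": {
  "commands": [
    [[0, 0, 0, 0, 0, 0, 48], [0, 0, 0, 0, 0, 0, 42], [0, 0, 0, 0, 0, 0, 38], [0, 0, 0, 0, 0, 0, 38], [0, 0, 0, 0, 0, 0, 38]]
  ],
  "force": 40
}}

```text
t: 10.9
tcp_pos: [0.5856, 0.1562, -0.0283]
tool_rot: [0.006, 0.707, -0.006, 0.707]
force: [0.3, -1.0, 3.6]
finger_gap: 0.506
```

```bash
python3 - <<'E'
from h import *
st()
snap('side','sd10.png',(255,205,315,265),10); w=snap('wrist','w10.png')
E
```

```text
t 10.9 tcp [ 0.5856  0.1562 -0.0283] F [ 0.2541 -1.0122  3.5903] gap 0.5060379226408793
[[ 0.0009  0.0174  0.9998]
 [ 0.0001  0.9998 -0.0174]
 [-1.      0.0001  0.0009]]
```

View pics/w10.png

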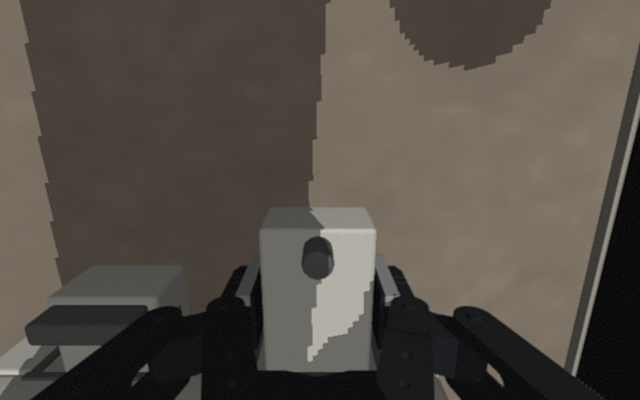

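View pics/sd10.png

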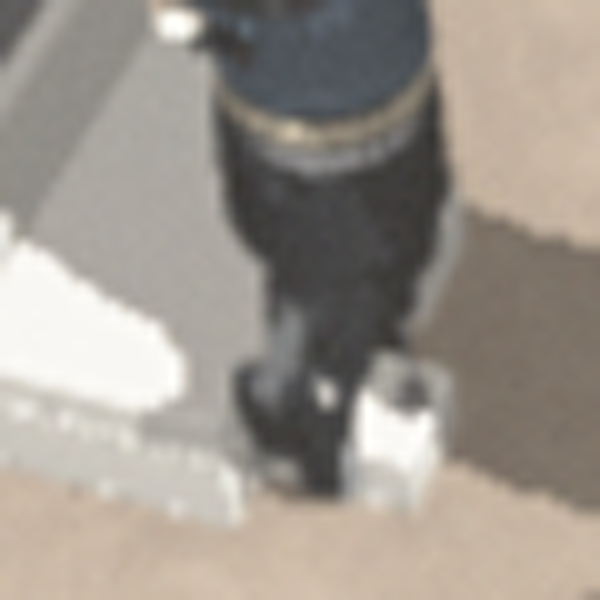

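Emit:
{"fn": "carry_out", "kwargs": {
  "commands": [
    [[-0.06, 0, -0.5, 0, 0, 0, 38], [-0.08, 0, -1.1, 0, 0, 0, 38], [-0.08, 0, -1.7, 0, 0, 0, 38], [-0.08, 0, -2.3, 0, 0, 0, 38], [-0.08, 0, -2.7, 0, 0, 0, 38]]
  ]
}}

```text
t: 11.5
tcp_pos: [0.5158, 0.1573, -0.0271]
tool_rot: [0.006, 0.708, -0.006, 0.706]
force: [-0.3, -0.4, -0.9]
finger_gap: 0.509
```

```bash
python3 - <<'E'
from h import *
st()
snap('side','sd11.png',(215,195,335,285),6); w=snap('wrist','w11.png')
E
```

```text
t 11.5 tcp [ 0.5158  0.1573 -0.0271] F [-0.2522 -0.4126 -0.8578] gap 0.508952682781482
[[-0.0024  0.0173  0.9998]
 [-0.0002  0.9998 -0.0173]
 [-1.     -0.0002 -0.0024]]
```

View pics/w11.png

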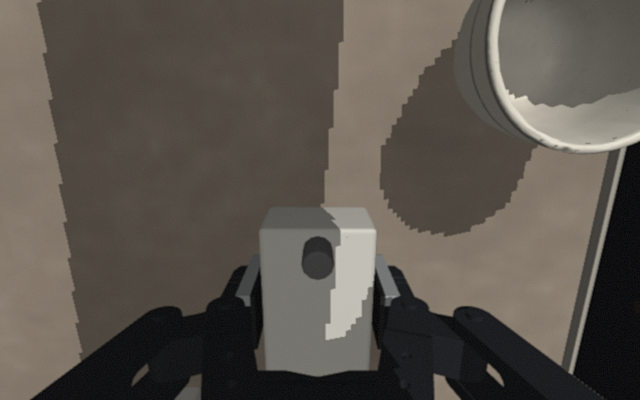

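View pics/sd11.png

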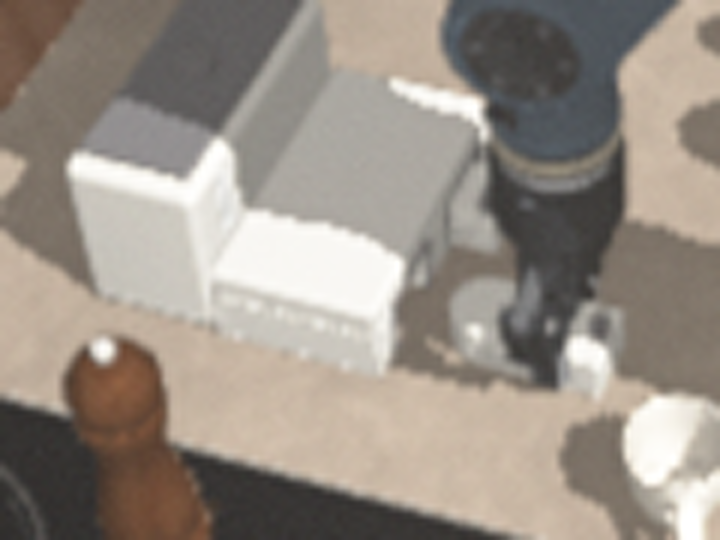

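Emit:
{"fn": "carry_out", "kwargs": {
  "commands": [
    [[-1.2, 0, 0, 0, 0, 0, 38], [-2.6, 0, 0, 0, 0, 0, 38], [-4, 0, 0, 0, 0, 0, 38], [-4.4, 0, 0, 0, 0, 0, 38], [-4.4, 0, 0, 0, 0, 0, 38]]
  ]
}}

```text
t: 12.1
tcp_pos: [0.5199, 0.1575, 0.085]
tool_rot: [0.006, 0.705, -0.006, 0.709]
force: [0.8, 0.2, -1.2]
finger_gap: 0.504
```

```bash
python3 - <<'E'
from h import *
s=st()
yaw=np.radians(-23); z=np.array([np.cos(yaw),np.sin(yaw),0]);x=np.array([0,0,-1.]);y=np.cross(z,x)
q=R.from_matrix(np.c_[x,y,z]).as_quat()
print(plan(s['tcp_pos'],s['tool_rot'],[.544,.4233,s['tcp_pos'][2]],q))
E
```

```text
t 12.1 tcp [0.5199 0.1575 0.085 ] F [ 0.815   0.1815 -1.2434] gap 0.5042456312497731
[[ 0.0051  0.0175  0.9998]
 [ 0.0004  0.9998 -0.0175]
 [-1.      0.0005  0.0051]]
(array([ 0.0096, 10.6478,  0.7779]), array([ 4.3999,  0.0564, -0.0172]))
```

Emit:
{"fn": "carry_out", "kwargs": {
  "commands": [
    [[0, 0.8, 0.1, 0.5, 0, 0, 38], [0, 2.2, 0.2, 1.4, 0, 0, 38], [0, 3.8, 0.4, 2.4, 0, 0, 38], [0, 5.4, 0.6, 3.4, 0, 0, 38], [0, 7, 0.8, 4.4, 0, 0, 38]]
  ]
}}

```text
t: 12.6
tcp_pos: [0.5399, 0.3329, 0.0808]
tool_rot: [0.142, 0.694, -0.143, 0.692]
force: [0.2, -0.9, -0.1]
finger_gap: 0.506
```

```bash
python3 - <<'E'
from h import *
s=st()
import pickle
w=snap('wrist','w12.png'); pickle.dump(w,open('w12.pkl','wb'))
E
```

```text
t 12.6 tcp [0.5399 0.3329 0.0808] F [ 0.232  -0.8507 -0.1442] gap 0.5061291139951961
[[-0.0034  0.3944  0.9189]
 [-0.0014  0.9189 -0.3944]
 [-1.     -0.0027 -0.0026]]
```

View pics/w12.png

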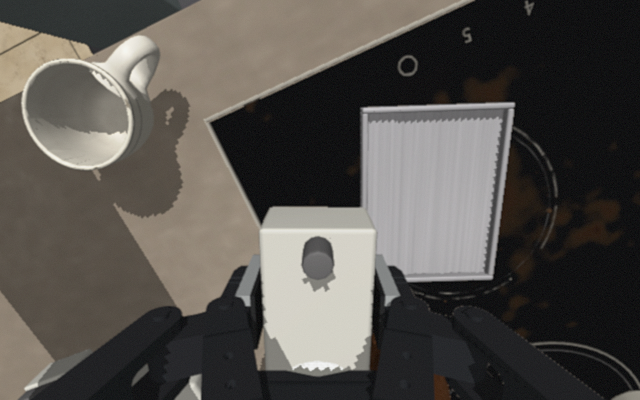

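```bash
python3 - <<'E'
import cv2
a=cv2.imread('pics/w12.png')[90:290,345:535]; cv2.imwrite('pics/w12b.png',cv2.resize(a,None,fx=3,fy=3,interpolation=cv2.INTER_CUBIC))
E
```

```text
(no output)
```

View pics/w12b.png

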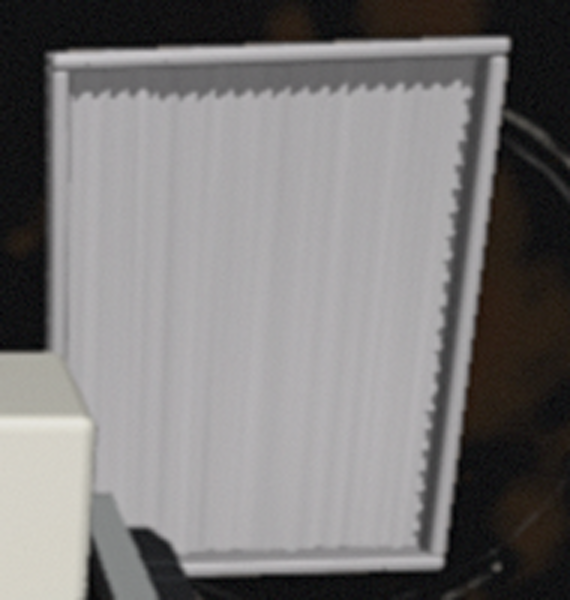

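```bash
python3 - <<'E'
from h import *
import pickle
w=pickle.load(open('w12.pkl','rb'))
f=lambda a:onz(w,(345+a[0]/3,90+a[1]/3),.018)
TL,TR,BR,B2,L2=map(f,[(50,55),(508,40),(442,566),(185,572),(50,350)])
print(TL,TR,BR,B2,L2)
u=TR-BR; print(np.linalg.norm(u),np.degrees(np.arctan2(-u[1],-u[0])), np.linalg.norm(TL-TR),'ctr',(TL+BR)/2)
v=B2-BR; print(np.degrees(np.arctan2(v[1],v[0])))
s=st()
c=(TL+BR)/2; yaw=np.arctan2(-u[1],-u[0]); z=np.array([np.cos(yaw),np.sin(yaw),0]);x=np.array([0,0,-1.]);y=np.cross(z,x)
q=R.from_matrix(np.c_[x,y,z]).as_quat()
t=c-.019*z; t[2]=s['tcp_pos'][2]; print(t,plan(s['tcp_pos'],s['tool_rot'],t,q))
E
```

```text
[0.4852 0.3873 0.018 ] [0.5222 0.4814 0.018 ] [0.6428 0.4344 0.018 ] [0.6185 0.3731 0.018 ] [0.549  0.3627 0.018 ]
0.12950320533573015 -21.303890775547607 0.10113505808683233 ctr [0.564  0.4109 0.018 ]
-111.65634723294383
t 12.65 tcp [0.5417 0.3399 0.0814] F [3.1944 5.3458 0.1079] gap 0.5079578681163044
[[ 0.0018  0.3942  0.919 ]
 [ 0.005   0.919  -0.3942]
 [-1.      0.0053 -0.0003]]
[0.5463 0.4178 0.0814] (array([ 0.0158,  2.9358, -1.0597]), array([-0.3826, -0.0024, -0.0605]))
```

Emit:
{"fn": "carry_out", "kwargs": {
  "commands": [
    [[0, 1, -0.4, -0.1, 0, 0, 38], [0, 2, -0.8, -0.2, 0, 0, 38], [0, 3, -1.05, -0.3, 0, 0, 38], [0, 3, -1.05, -0.3, 0, 0, 38], [0, 3, -1.05, -0.3, 0, 0, 38]]
  ]
}}

```text
t: 13.15
tcp_pos: [0.5448, 0.4108, 0.0809]
tool_rot: [0.131, 0.696, -0.132, 0.694]
force: [-0.6, 0.2, -1.0]
finger_gap: 0.505
```

```bash
python3 - <<'E'
from h import *
s=st()
import pickle
w=snap('wrist','w13.png'); pickle.dump(w,open('w13.pkl','wb'))
snap('side','sd13.png',(215,235,335,345),6)
E
```

```text
t 13.15 tcp [0.5448 0.4108 0.0809] F [-0.6393  0.1841 -0.9933] gap 0.5049282978382114
[[-0.0032  0.3653  0.9309]
 [-0.0021  0.9309 -0.3653]
 [-1.     -0.0031 -0.0022]]
```

View pics/w13.png

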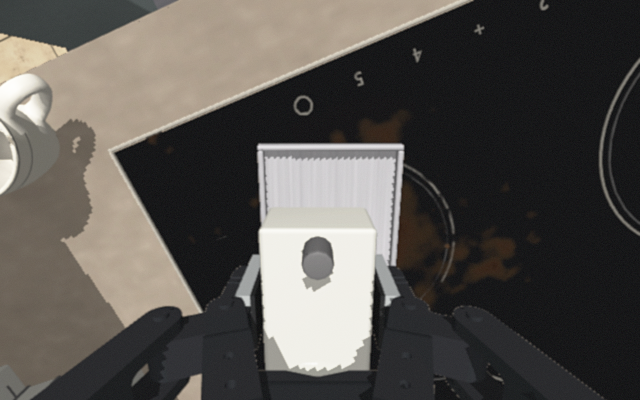

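View pics/sd13.png

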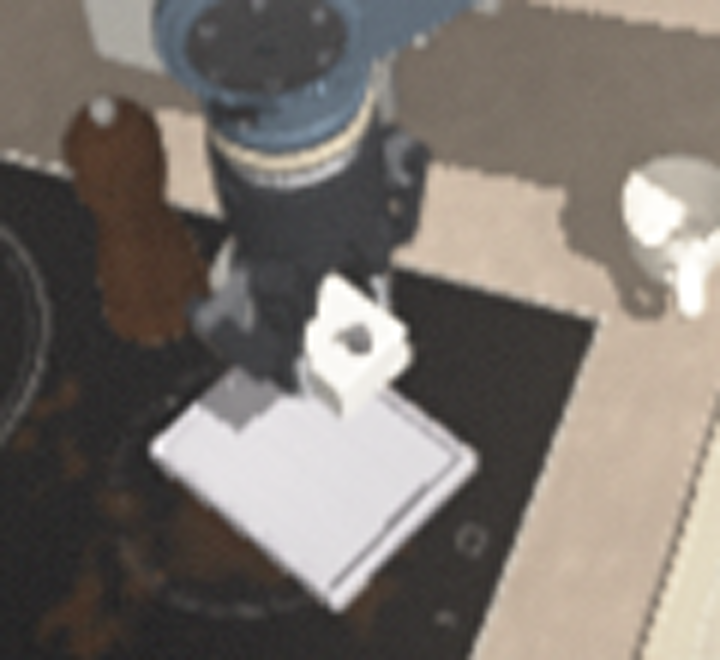

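```bash
python3 - <<'E'
from h import *
import pickle
w=pickle.load(open('w13.pkl','rb'))
TL,TR,R2=[onz(w,a,.018) for a in [(257.5,145),(404,144.5),(395,265)]]
print(TL,TR,R2,np.linalg.norm(TR-TL))
s=st()
e=TR-TL; yaw=np.arctan2(-e[0],e[1]); r=R2-TR; print(np.degrees(yaw),np.degrees(np.arctan2(r[1],r[0])))
z=np.array([np.cos(yaw),np.sin(yaw),0]);x=np.array([0,0,-1.]);y=np.cross(z,x)
c=(TL+TR)/2+z*.066; print('c',c)
q=R.from_matrix(np.c_[x,y,z]).as_quat()
t=c-.019*z; t[2]=s['tcp_pos'][2]; print(t,plan(s['tcp_pos'],s['tool_rot'],t,q))
E
```

```text
[0.485  0.3887 0.018 ] [0.5215 0.4826 0.018 ] [0.6061 0.4491 0.018 ] 0.10069168238397942
t 13.25 tcp [0.5451 0.4098 0.0817] F [-0.3321 -0.3667 -0.1418] gap 0.5130598423104243
[[-0.0028  0.367   0.9302]
 [-0.0018  0.9302 -0.367 ]
 [-1.     -0.0027 -0.0019]]
-21.23772207239695 -21.603597435928023
c [0.5648 0.4118 0.018 ]
[0.5471 0.4186 0.0817] (array([-0.0009,  0.3556, -0.0574]), array([-0.0585, -0.0218,  0.0309]))
```

Emit:
{"fn": "carry_out", "kwargs": {
  "commands": [
    [[0.5, 0.36, -0.05, 0, 0, 0, 38], [1.4, 0.36, -0.05, 0, 0, 0, 38], [2.4, 0.36, -0.05, 0, 0, 0, 38], [3.3, 0.36, -0.05, 0, 0, 0, 38], [3.6, 0.36, -0.05, 0, 0, 0, 38]]
  ]
}}

```text
t: 13.75
tcp_pos: [0.5461, 0.4185, -0.0103]
tool_rot: [0.131, 0.696, -0.134, 0.693]
force: [-2.3, -0.3, -0.4]
finger_gap: 0.507
```

Emit:
{"fn": "carry_out", "kwargs": {
  "commands": [
    [[0.1, 0, 0, 0, 0, 0, 38], [0.2, 0, 0, 0, 0, 0, 38], [0.3, 0, 0, 0, 0, 0, 38], [0.3, 0, 0, 0, 0, 0, 38], [0.3, 0, 0, 0, 0, 0, 38]]
  ]
}}

```text
t: 14.25
tcp_pos: [0.5486, 0.4203, -0.0134]
tool_rot: [0.132, 0.694, -0.132, 0.695]
force: [-0.2, -0.1, 0.0]
finger_gap: 0.505
```

```bash
python3 - <<'E'
from h import *
s=st()
snap('wrist','w14.png')
snap('side','sd14.png',(215,235,335,345),6)
E
```

```text
t 14.25 tcp [ 0.5486  0.4203 -0.0134] F [-0.194  -0.0581  0.0408] gap 0.504749114882991
[[ 0.0012  0.3665  0.9304]
 [ 0.0007  0.9304 -0.3665]
 [-1.      0.001   0.0009]]
```

View pics/w14.png

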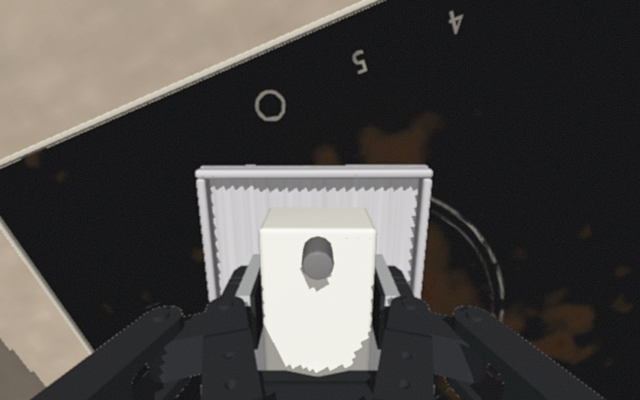

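View pics/sd14.png

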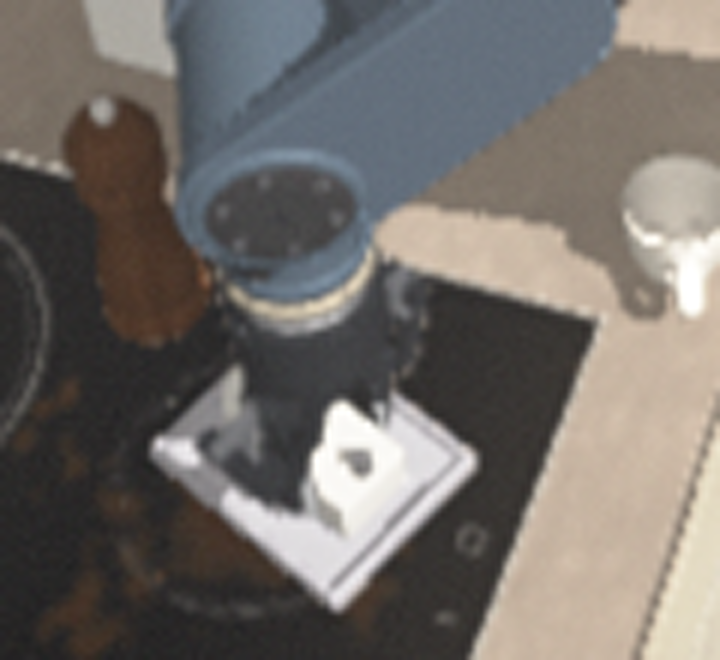

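Emit:
{"fn": "carry_out", "kwargs": {
  "commands": [
    [[0.05, 0, 0, 0, 0, 0, 38], [0.1, 0, 0, 0, 0, 0, 38], [0.15, 0, 0, 0, 0, 0, 38], [0.2, 0, 0, 0, 0, 0, 38], [0.2, 0, 0, 0, 0, 0, 38]]
  ]
}}

```text
t: 14.85
tcp_pos: [0.5481, 0.4201, -0.0183]
tool_rot: [0.132, 0.695, -0.132, 0.695]
force: [-1.4, -0.4, 4.4]
finger_gap: 0.508
```

Contact (4.4 N) at the expected height; release.

Emit:
{"fn": "carry_out", "kwargs": {
  "commands": [
    [[0, 0, 0, 0, 0, 0, 54], [0, 0, 0, 0, 0, 0, 54], [0, 0, 0, 0, 0, 0, 54], [-0.4, 0, 0, 0, 0, 0, 54], [-1.5, 0, 0, 0, 0, 0, 54]]
  ]
}}

```text
t: 15.35
tcp_pos: [0.5459, 0.4188, 0.0161]
tool_rot: [0.13, 0.696, -0.133, 0.693]
force: [-0.0, 0.5, 0.3]
finger_gap: 0.635
```

Emit:
{"fn": "carry_out", "kwargs": {
  "commands": [
    [[-1.0, 0, 0, 0, 0, 0, 60], [-2, 0, 0, 0, 0, 0, 60], [-3.5, 0, 0, 0, 0, 0, 60], [-4.8, 0, 0, 0, 0, 0, 60], [-4.8, 0, 0, 0, 0, 0, 60]]
  ]
}}

```text
t: 15.85
tcp_pos: [0.5518, 0.4222, 0.1452]
tool_rot: [0.135, 0.691, -0.129, 0.698]
force: [-0.1, 0.3, 0.1]
finger_gap: 0.701
```

```bash
python3 - <<'E'
from h import *
s=st()
snap('wrist','w15.png')
snap('side','sd15.png',(215,235,335,345),6)
E
```

```text
t 15.85 tcp [0.5518 0.4222 0.1452] F [-0.1007  0.2704  0.0546] gap 0.7014007216535504
[[ 0.0111  0.3663  0.9305]
 [ 0.0059  0.9305 -0.3663]
 [-0.9999  0.0096  0.0081]]
```

View pics/w15.png

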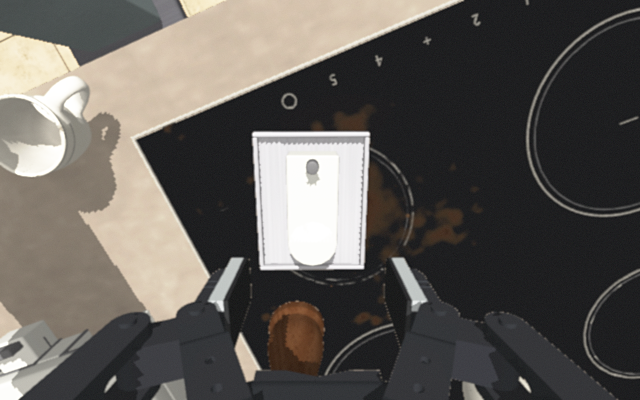

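View pics/sd15.png

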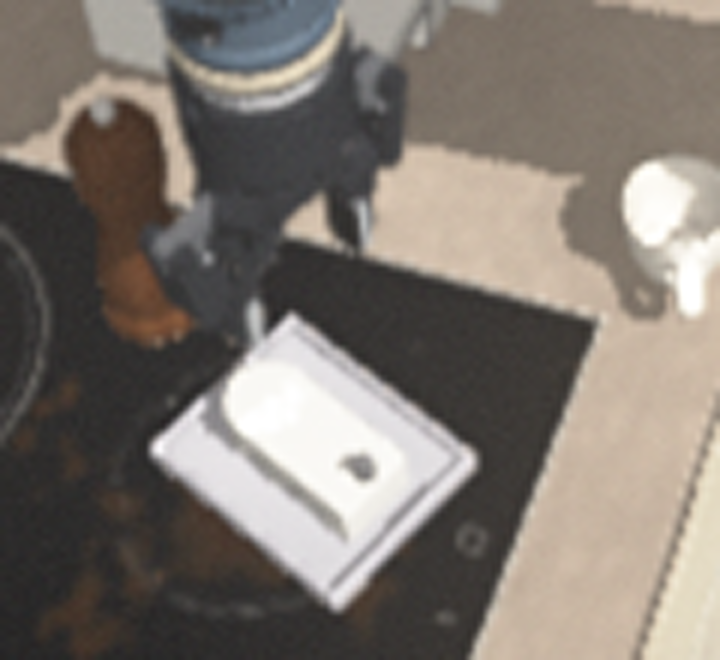

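```bash
python3 - <<'E'
from h import *
w=snap('wrist')
a=onz(w,(312,267),.04);b=onz(w,(288,155),.04);c=onz(w,(339,155),.04)
print(a,b,c,np.linalg.norm(a-(b+c)/2)); C=np.array([.5648,.4118]); z=np.array([.932,-.362])
for p in (a,b,c): print((p[:2]-C)@z,(p[:2]-C)@[.362,.932])
# fresh target
s=st(); f=((0.5459-.1343j)+(0.553-.1759j))/2
E
```

```text
[0.6059 0.3918 0.04  ] [0.5069 0.4107 0.04  ] [0.5219 0.4487 0.04  ] 0.0990277202695158
0.04551826826533708 -0.0037650133069251682
-0.053579126145561394 -0.02204003045936005
-0.05336018057390349 0.018811166317128317
t 16.0 tcp [0.5475 0.4198 0.1383] F [-0.5176 -0.0018 -0.6783] gap 0.6997742902140617
[[-0.0006  0.3665  0.9304]
 [-0.0004  0.9304 -0.3665]
 [-1.     -0.0006 -0.0005]]
```

```bash
cat > tgt.py <<'E'
from h import *
import sys
x,y,z,yaw=map(float,sys.argv[1:5]); s=manip.sense(); print(s['tcp_pos'],s['force'],s['finger_gap'])
yaw=np.radians(yaw); zz=np.array([np.cos(yaw),np.sin(yaw),0]);xx=np.array([0,0,-1.]);yy=np.cross(zz,xx)
print(plan(s['tcp_pos'],s['tool_rot'],[x,y,z],R.from_matrix(np.c_[xx,yy,zz]).as_quat()))
E
python3 tgt.py .565 -.146 .138 9.7
python3 - <<'E'
from h import *
import pickle
w=pickle.load(open('w1.pkl','rb'))
for uv,z in [((252,310),.03),((235,292),.03),((202,350),.03),((410,345),.06),((408,380),.06)]: print(onz(w,uv,z))
E
```

```text
[0.5475 0.4198 0.1383] [-0.5176 -0.0018 -0.6783] 0.6997742902140617
(array([  0.018 , -20.8013,   8.9434]), array([-6.2395, -0.007 ,  0.005 ]))
[ 0.4976 -0.118   0.03  ]
[ 0.477  -0.0911  0.03  ]
[ 0.4252 -0.1813  0.03  ]
[ 0.7009 -0.1489  0.06  ]
[ 0.7026 -0.2034  0.06  ]
```

Emit:
{"fn": "carry_out", "kwargs": {
  "commands": [
    [[0, -1, 0.4, 0, 0, 0, 60], [0, -2.6, 1.1, 0, 0, 0, 60], [0, -4.4, 1.9, 0, 0, 0, 60], [0, -6.2, 2.7, 0, 0, 0, 60], [0, -8, 3.4, 0, 0, 0, 60]]
  ]
}}

```text
t: 16.5
tcp_pos: [0.5525, 0.2008, 0.1364]
tool_rot: [0.131, 0.696, -0.132, 0.694]
force: [0.5, -0.4, 0.1]
finger_gap: 0.702
```

Emit:
{"fn": "carry_out", "kwargs": {
  "commands": [
    [[0, -1.8, 0.8, 0, 0, 0, 60], [0, -3.6, 1.6, 0, 0, 0, 60], [0, -5.4, 2.4, 0, 0, 0, 60], [0, -7.2, 3.1, 0, 0, 0, 60], [0, -8.8, 3.8, 0, 0, 0, 60]]
  ]
}}

```text
t: 17.0
tcp_pos: [0.5598, -0.0386, 0.1365]
tool_rot: [0.132, 0.696, -0.132, 0.693]
force: [1.0, -0.4, -0.1]
finger_gap: 0.703
```

```bash
python3 tgt.py .565 -.146 .138 9.7
```

```text
[ 0.5598 -0.0386  0.1365] [ 1.017  -0.3534 -0.0587] 0.7026748528027105
(array([-0.0632, -3.9205,  1.7713]), array([-6.2482, -0.0485, -0.0066]))
```

Emit:
{"fn": "carry_out", "kwargs": {
  "commands": [
    [[0, -1.2, 0.5, -1.6, 0, 0, 65], [0, -2.4, 1.0, -3.2, 0, 0, 65], [0, -3.4, 1.5, -4.8, 0, 0, 65], [0, -3.7, 1.7, -6.2, 0, 0, 65], [0, -3.7, 1.7, -6.2, 0, 0, 65]]
  ]
}}

```text
t: 17.5
tcp_pos: [0.5664, -0.1397, 0.1366]
tool_rot: [-0.057, 0.706, 0.058, 0.704]
force: [0.4, 0.3, 0.5]
finger_gap: 0.762
```

```bash
python3 - <<'E'
from h import *
import pickle
s=st()
w=snap('wrist','w16.png'); pickle.dump(w,open('w16.pkl','wb'))
E
```

```text
t 17.5 tcp [ 0.5664 -0.1397  0.1366] F [0.4217 0.3297 0.4681] gap 0.7618876769075539
[[-0.0027 -0.1622  0.9868]
 [ 0.0011  0.9868  0.1622]
 [-1.      0.0015 -0.0025]]
```

View pics/w16.png

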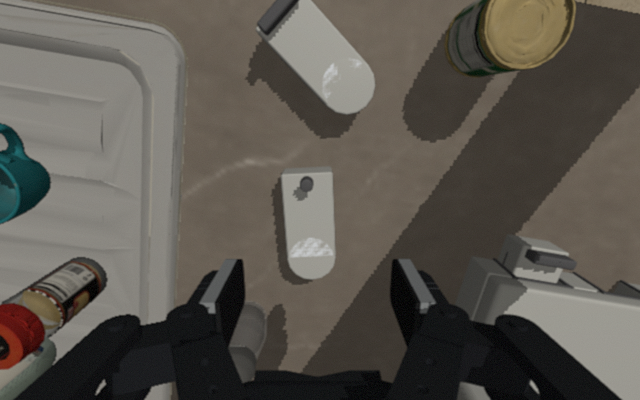

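```bash
python3 - <<'E'
import cv2
a=cv2.imread('pics/w16.png')[155:290,260:355]; cv2.imwrite('pics/w16b.png',cv2.resize(a,None,fx=4,fy=4,interpolation=cv2.INTER_CUBIC))
E
```

```text
(no output)
```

View pics/w16b.png

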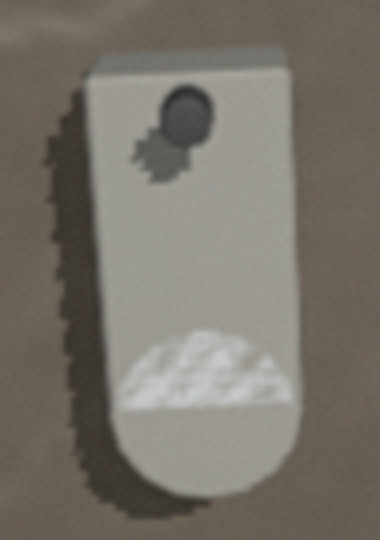

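```bash
python3 - <<'E'
from h import *
import pickle
w=pickle.load(open('w16.pkl','rb'))
f=lambda a,z=.03:onz(w,(260+a[0]/4,155+a[1]/4),z)
A,B,N,l,r=map(f,[(88,77),(292,72),(208,497),(112,400),(300,400)]); k=f((187,115),.045)
print(A,B,N,l,r,k)
g=lambda u:np.degrees(np.arctan2(u[1],u[0]))
M=(A+B)/2; print('yaws',g(N-M),g(l-A),g(r-B),np.degrees(np.arctan2(-(B-A)[0],(B-A)[1])),'L',np.linalg.norm(N-M),'W',np.linalg.norm(A-B)); print(M,(M+N)/2)
w1=pickle.load(open('w1.pkl','rb'))
for nm,a,b in [('nose',(208,497),(364.2,321.7)),('knob',(187,115),(296.2,338.3)),('A',(88,77),(295,344.5)),('B',(292,72),(288.5,317.8))]:
  print(nm,*tri([(w,(260+a[0]/4,155+a[1]/4)),(w1,b)]))
E
```

```text
[ 0.5523 -0.1722  0.03  ] [ 0.5444 -0.1304  0.03  ] [ 0.6446 -0.1321  0.03  ] [ 0.6242 -0.1572  0.03  ] [ 0.6174 -0.1156  0.03  ] [ 0.5536 -0.1507  0.045 ]
yaws 11.254988954055008 11.814080726717252 11.444223047650773 10.717461824735175 L 0.098148777852329 W 0.042552381057066095
[ 0.5484 -0.1513  0.03  ] [ 0.5965 -0.1417  0.03  ]
nose [ 0.6447 -0.1329  0.0328] [np.float64(0.0015385127663643191), np.float64(0.0015385127663642972)]
knob [ 0.5551 -0.1511  0.0435] [np.float64(0.0012001275133389452), np.float64(0.0012001275133390586)]
A [ 0.5529 -0.1724  0.0295] [np.float64(0.0004647681811608933), np.float64(0.00046476818116109535)]
B [ 0.545  -0.1305  0.029 ] [np.float64(0.00043414511398475966), np.float64(0.00043414511398481506)]
```

```bash
python3 tgt.py .579 -.145 .02 11.3
```

```text
[ 0.5661 -0.1384  0.1367] [-0.4086  0.7973 -1.0214] 0.7632018270752295
(array([ 4.6653, -0.3548,  0.4816]), array([-0.4062, -0.033 , -0.026 ]))
```

Emit:
{"fn": "carry_out", "kwargs": {
  "commands": [
    [[0, -0.2, 0.3, -0.4, 0, 0, 64], [1, -0.35, 0.48, -0.4, 0, 0, 64], [2.4, -0.35, 0.48, -0.4, 0, 0, 64], [3.8, -0.35, 0.48, -0.4, 0, 0, 64], [4.6, -0.35, 0.48, -0.4, 0, 0, 64]]
  ]
}}

```text
t: 18.05
tcp_pos: [0.5779, -0.1424, 0.02]
tool_rot: [-0.069, 0.706, 0.072, 0.702]
force: [0.3, -0.6, 0.3]
finger_gap: 0.75
```

Emit:
{"fn": "carry_out", "kwargs": {
  "commands": [
    [[0.3, 0, 0, 0, 0, 0, 64], [0.6, 0, 0, 0, 0, 0, 64], [0.6, 0, 0, 0, 0, 0, 64], [0.6, 0, 0, 0, 0, 0, 64], [0.6, 0, 0, 0, 0, 0, 64]]
  ]
}}

```text
t: 18.55
tcp_pos: [0.5814, -0.1453, 0.0095]
tool_rot: [-0.071, 0.703, 0.07, 0.704]
force: [-0.6, -0.1, 0.1]
finger_gap: 0.748
```

```bash
python3 tgt.py .579 -.145 -.028 11.3; python3 - <<'E'
from h import *
w=snap('wrist','w17.png')
E
```

```text
[ 0.5814 -0.1453  0.0095] [-0.6103 -0.1008  0.0916] 0.7480217989533864
(array([ 1.4997,  0.0315, -0.0962]), array([0.038 , 0.0214, 0.0157]))
```

View pics/w17.png

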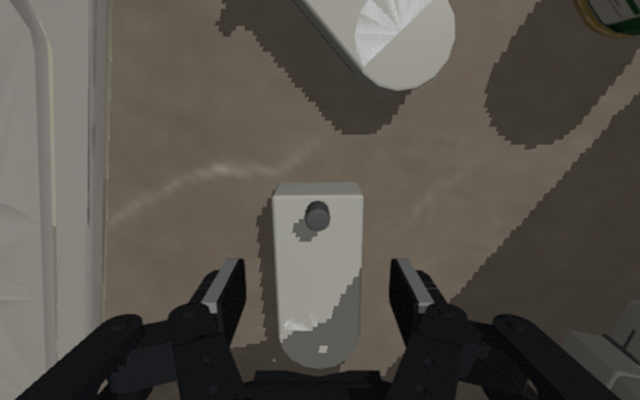

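Emit:
{"fn": "carry_out", "kwargs": {
  "commands": [
    [[0.5, 0, -0.09, 0, 0, 0, 62], [1.0, 0, -0.09, 0, 0, 0, 62], [1.47, 0, -0.09, 0, 0, 0, 62], [1.47, 0, -0.09, 0, 0, 0, 62], [1.47, 0, -0.09, 0, 0, 0, 62]]
  ]
}}

```text
t: 19.1
tcp_pos: [0.5778, -0.1452, -0.0294]
tool_rot: [-0.071, 0.704, 0.071, 0.703]
force: [0.4, -0.9, 0.4]
finger_gap: 0.726
```

Emit:
{"fn": "carry_out", "kwargs": {
  "commands": [
    [[0, 0, 0, 0, 0, 0, 48], [0, 0, 0, 0, 0, 0, 42], [0, 0, 0, 0, 0, 0, 38], [0, 0, 0, 0, 0, 0, 38], [0, 0, 0, 0, 0, 0, 38]]
  ]
}}

```text
t: 19.6
tcp_pos: [0.5787, -0.1455, -0.028]
tool_rot: [-0.071, 0.703, 0.071, 0.704]
force: [0.5, 0.5, 2.3]
finger_gap: 0.509
```

Emit:
{"fn": "carry_out", "kwargs": {
  "commands": [
    [[-0.5, 0, 0, 0, 0, 0, 38], [-1.5, 0, 0, 0, 0, 0, 38], [-2.5, 0, 0, 0, 0, 0, 38], [-3.5, 0, 0, 0, 0, 0, 38], [-4, 0, 0, 0, 0, 0, 38]]
  ]
}}

```text
t: 20.1
tcp_pos: [0.5795, -0.1459, 0.0743]
tool_rot: [-0.072, 0.702, 0.07, 0.705]
force: [1.1, -0.3, -1.3]
finger_gap: 0.504
```

```bash
python3 tgt.py .495 .157 .075 -1; python3 - <<'E'
from h import *
import pickle
w=snap('wrist','w18.png'); pickle.dump(w,open('w18.pkl','wb'))
E
```

```text
[ 0.5795 -0.1459  0.0743] [ 1.1474 -0.2871 -1.285 ] 0.504011419859712
(array([-0.0578, 12.5457, -0.8948]), array([2.501 , 0.0376, 0.0222]))
```

View pics/w18.png

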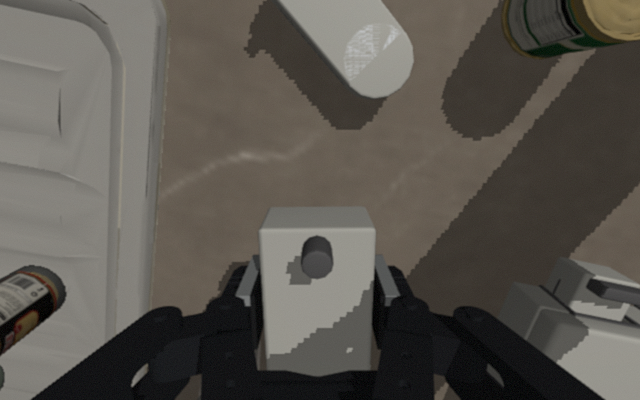

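```bash
python3 tgt.py .512 .1576 .075 -1
```

```text
[ 0.5803 -0.1462  0.0755] [0.1683 0.1454 0.4463] 0.504939997526486
(array([-0.0274, 12.4535, -0.2519]), array([2.502 , 0.0603, 0.0355]))
```

Emit:
{"fn": "carry_out", "kwargs": {
  "commands": [
    [[0, 0.8, -0.1, 0.3, 0, 0, 38], [0, 2.2, -0.2, 0.8, 0, 0, 38], [0, 3.8, -0.3, 1.3, 0, 0, 38], [0, 5.4, -0.3, 1.9, 0, 0, 38], [0, 7.0, -0.3, 2.5, 0, 0, 38]]
  ]
}}

```text
t: 20.65
tcp_pos: [0.5349, 0.0259, 0.0709]
tool_rot: [0.007, 0.708, -0.007, 0.707]
force: [1.0, 0.9, -1.0]
finger_gap: 0.506
```

```bash
python3 tgt.py .512 .1576 .075 -1
```

```text
[0.5349 0.0259 0.0709] [ 0.9503  0.9246 -0.9894] 0.5058373237923882
(array([-0.1601,  5.2481, -1.0235]), array([-0.0345, -0.0179, -0.0036]))
```

Emit:
{"fn": "carry_out", "kwargs": {
  "commands": [
    [[0, 1.6, -0.4, 0, 0, 0, 38], [0, 3.2, -0.8, 0, 0, 0, 38], [0, 4.6, -1.0, 0, 0, 0, 38], [0, 5.1, -1.0, 0, 0, 0, 38], [0, 5.1, -1.0, 0, 0, 0, 38]]
  ]
}}

```text
t: 21.15
tcp_pos: [0.513, 0.1539, 0.0712]
tool_rot: [0.005, 0.707, -0.005, 0.707]
force: [0.2, 0.4, -0.9]
finger_gap: 0.505
```

Emit:
{"fn": "carry_out", "kwargs": {
  "commands": [
    [[0, 0, 0, 0, 0, 0, 38], [0, 0, 0, 0, 0, 0, 38], [0, 0, 0, 0, 0, 0, 38], [0, 0, 0, 0, 0, 0, 38], [0, 0, 0, 0, 0, 0, 38]]
  ]
}}

```text
t: 21.65
tcp_pos: [0.5135, 0.1518, 0.0716]
tool_rot: [0.007, 0.707, -0.007, 0.707]
force: [-0.4, -0.4, -0.2]
finger_gap: 0.512
```

```bash
python3 tgt.py .512 .1576 -.0255 -1
```

```text
[0.5135 0.1518 0.0716] [-0.3848 -0.4486 -0.164 ] 0.5117489297925125
(array([ 3.8826,  0.2315, -0.0646]), array([-0.0146, -0.0004,  0.0003]))
```

Emit:
{"fn": "carry_out", "kwargs": {
  "commands": [
    [[0.6, 0.23, -0.06, 0, 0, 0, 38], [1.6, 0.23, -0.06, 0, 0, 0, 38], [2.6, 0.23, -0.06, 0, 0, 0, 38], [3.6, 0.23, -0.06, 0, 0, 0, 38], [3.85, 0.23, -0.06, 0, 0, 0, 38]]
  ]
}}

```text
t: 22.15
tcp_pos: [0.5103, 0.1579, -0.0268]
tool_rot: [0.006, 0.709, -0.006, 0.706]
force: [-0.2, 0.4, -0.5]
finger_gap: 0.506
```

Emit:
{"fn": "carry_out", "kwargs": {
  "commands": [
    [[0, 0, 0, 0, 0, 0, 38], [0, 0, 0, 0, 0, 0, 38], [0, 0, 0, 0, 0, 0, 38], [0, 0, 0, 0, 0, 0, 38], [0, 0, 0, 0, 0, 0, 38]]
  ]
}}

```text
t: 22.65
tcp_pos: [0.5125, 0.1584, -0.0239]
tool_rot: [0.006, 0.707, -0.006, 0.708]
force: [-0.3, -0.5, -0.9]
finger_gap: 0.506
```

```bash
python3 tgt.py .512 .1576 -.0265 -1;  python3 - <<'E'
from h import *
snap('side','sd19.png',(215,195,335,285),6); snap('scene','s19.png',(240,140,340,215),7)
E
```

```text
[ 0.5125  0.1584 -0.0239] [-0.2779 -0.4675 -0.8956] 0.5062289706236307
(array([ 0.1054, -0.0309, -0.0201]), array([ 0.0007,  0.018 , -0.002 ]))
```

View pics/sd19.png

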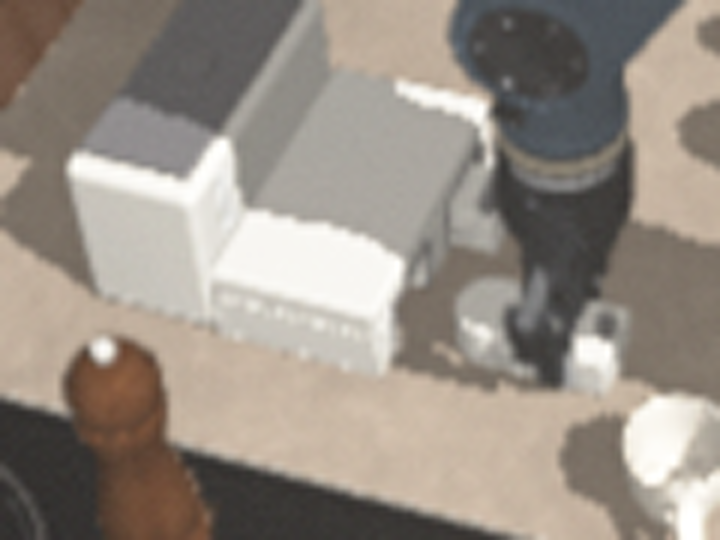

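View pics/s19.png

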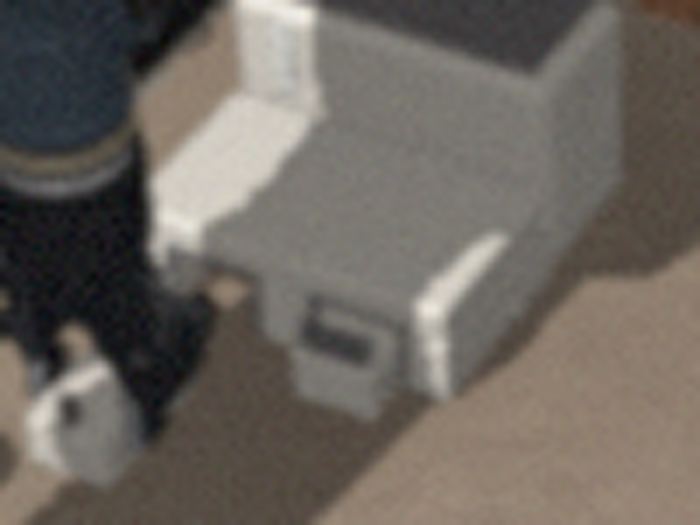

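Emit:
{"fn": "carry_out", "kwargs": {
  "commands": [
    [[0.09, -0.03, 0.3, 0, 0, 0, 38], [0.09, -0.03, 0.8, 0, 0, 0, 38], [0.09, -0.03, 1.3, 0, 0, 0, 38], [0.09, -0.03, 1.7, 0, 0, 0, 38], [0.09, -0.03, 2.0, 0, 0, 0, 38]]
  ]
}}

```text
t: 23.25
tcp_pos: [0.5632, 0.1566, -0.027]
tool_rot: [0.006, 0.707, -0.006, 0.707]
force: [-0.2, -0.3, -0.6]
finger_gap: 0.506
```

Emit:
{"fn": "carry_out", "kwargs": {
  "commands": [
    [[0, 0, 0.2, 0, 0, 0, 38], [0, 0, 0.4, 0, 0, 0, 38], [0, 0, 0.6, 0, 0, 0, 38], [0, 0, 0.7, 0, 0, 0, 38], [0, 0, 0.7, 0, 0, 0, 38]]
  ]
}}

```text
t: 23.75
tcp_pos: [0.5798, 0.1564, -0.0269]
tool_rot: [0.006, 0.707, -0.006, 0.707]
force: [0.5, 0.8, -0.9]
finger_gap: 0.506
```

```bash
python3 tgt.py .5856 .1562 -.0285 -1;  python3 - <<'E'
from h import *
snap('side','sd20.png',(255,205,315,265),10); snap('wrist','w20.png')
E
```

```text
[ 0.5798  0.1564 -0.0269] [ 0.4651  0.8001 -0.8673] 0.5061175289244954
(array([ 0.0635, -0.0025,  0.2339]), array([ 0.0004,  0.0038, -0.0001]))
```

View pics/w20.png

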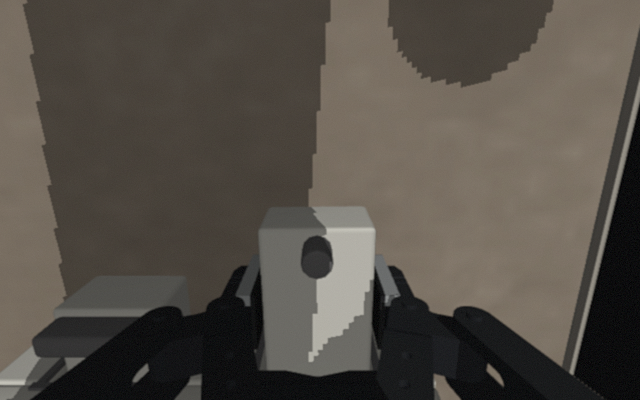

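View pics/sd20.png

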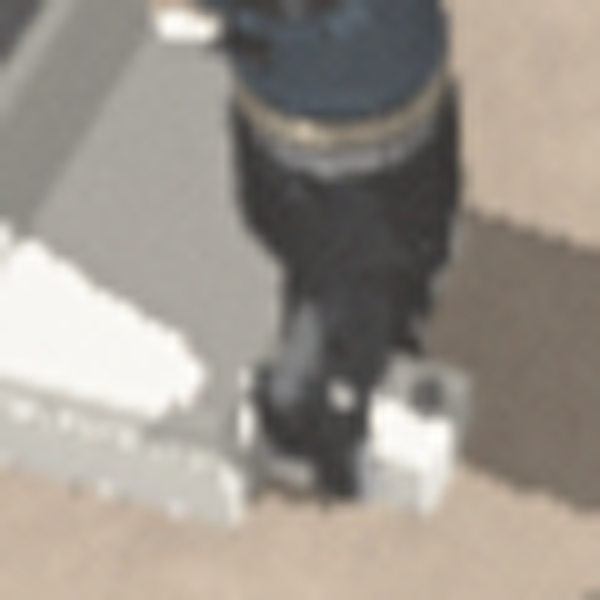

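Emit:
{"fn": "carry_out", "kwargs": {
  "commands": [
    [[0, 0, 0.1, 0, 0, 0, 38], [0.04, 0, 0.2, 0, 0, 0, 38], [0.04, 0, 0.22, 0, 0, 0, 38], [0.04, 0, 0.22, 0, 0, 0, 38], [0.04, 0, 0.22, 0, 0, 0, 38]]
  ]
}}

```text
t: 24.35
tcp_pos: [0.5848, 0.1562, -0.028]
tool_rot: [0.006, 0.707, -0.006, 0.707]
force: [0.5, -0.2, -1.2]
finger_gap: 0.506
```

Emit:
{"fn": "carry_out", "kwargs": {
  "commands": [
    [[0, 0, 0, 0, 0, 0, 58], [0, 0, 0, 0, 0, 0, 62], [0, 0, 0, 0, 0, 0, 62], [-0.6, 0, 0, 0, 0, 0, 62], [-1.8, 0, 0, 0, 0, 0, 62]]
  ]
}}

```text
t: 24.85
tcp_pos: [0.583, 0.1561, 0.0162]
tool_rot: [0.006, 0.709, -0.006, 0.705]
force: [0.2, 0.5, 1.1]
finger_gap: 0.728
```

Emit:
{"fn": "carry_out", "kwargs": {
  "commands": [
    [[-1, 0, -0.2, 0, 0, 0, 62], [-1.4, 0, -1.0, 0, 0, 0, 40], [-1.4, 0, -2.0, 0, 0, 0, 0], [-1.4, 0, -2.8, 0, 0, 0, 0], [-1.4, 0, -2.8, 0, 0, 0, 0]]
  ]
}}

```text
t: 25.35
tcp_pos: [0.5113, 0.1576, 0.053]
tool_rot: [0.006, 0.708, -0.006, 0.706]
force: [0.7, 0.2, -0.4]
finger_gap: 0.041
```

```bash
python3 - <<'E'
from h import *
import pickle
st()
snap('side','sd21.png',(255,205,315,265),10); w=snap('wrist','w21.png'); pickle.dump(w,open('w21.pkl','wb'))
E
```

```text
t 25.35 tcp [0.5113 0.1576 0.053 ] F [ 0.6604  0.2275 -0.378 ] gap 0.04140037504196817
[[-0.0036  0.0167  0.9999]
 [-0.0003  0.9999 -0.0167]
 [-1.     -0.0003 -0.0036]]
```

View pics/w21.png

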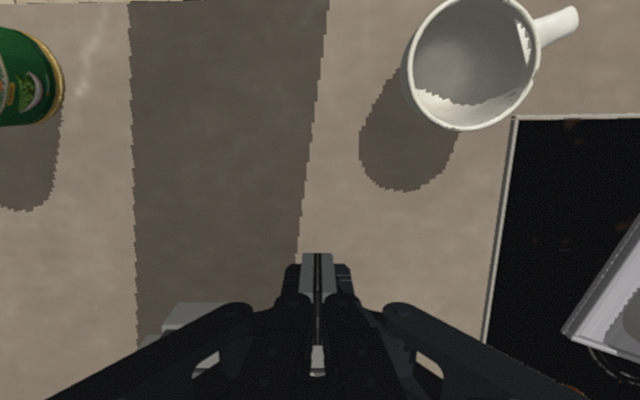

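View pics/sd21.png

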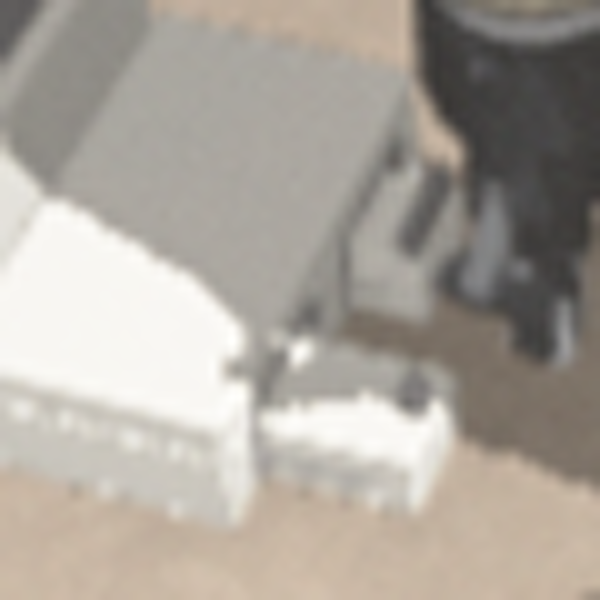

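Emit:
{"fn": "carry_out", "kwargs": {
  "commands": [
    [[0.7, 0, 0, 0, 0, 0, 0], [1.6, 0, 0, 0, 0, 0, 0], [2.5, 0, 0, 0, 0, 0, 0], [2.9, 0, 0.2, 0, 0, 0, 0], [2.9, 0, 0.6, 0, 0, 0, 0]]
  ]
}}

```text
t: 25.95
tcp_pos: [0.5299, 0.1571, -0.0217]
tool_rot: [0.006, 0.708, -0.006, 0.706]
force: [-0.0, -0.2, 0.3]
finger_gap: -0.004
```

Emit:
{"fn": "carry_out", "kwargs": {
  "commands": [
    [[0, 0, 0.3, 0, 0, 0, 0], [0, 0, 0.6, 0, 0, 0, 0], [0, 0, 0.9, 0, 0, 0, 0], [0, 0, 1.2, 0, 0, 0, 0], [0, 0, 1.4, 0, 0, 0, 0]]
  ]
}}

```text
t: 26.45
tcp_pos: [0.5601, 0.1566, -0.0198]
tool_rot: [0.006, 0.711, -0.006, 0.703]
force: [-10.1, -0.3, 7.2]
finger_gap: 0.004
```

Emit:
{"fn": "carry_out", "kwargs": {
  "commands": [
    [[0, 0, 0.2, 0, 0, 0, 0], [0, 0, 0.4, 0, 0, 0, 0], [0, 0, 0.6, 0, 0, 0, 0], [0, 0, 0.8, 0, 0, 0, 0], [0, 0, 0.9, 0, 0, 0, 0]]
  ]
}}

```text
t: 26.95
tcp_pos: [0.5816, 0.1564, -0.0198]
tool_rot: [0.006, 0.711, -0.006, 0.703]
force: [-10.5, 0.1, 7.5]
finger_gap: -0.001
```

Emit:
{"fn": "carry_out", "kwargs": {
  "commands": [
    [[0, 0, 0.1, 0, 0, 0, 0], [0, 0, 0.2, 0, 0, 0, 0], [0, 0, 0.3, 0, 0, 0, 0], [0, 0, 0.3, 0, 0, 0, 0], [0, 0, 0.3, 0, 0, 0, 0]]
  ]
}}

```text
t: 27.45
tcp_pos: [0.5866, 0.1563, -0.02]
tool_rot: [0.006, 0.713, -0.006, 0.701]
force: [-13.0, 0.1, 9.7]
finger_gap: -0.0
```

Emit:
{"fn": "carry_out", "kwargs": {
  "commands": [
    [[0, 0, -0.4, 0, 0, 0, 0], [0, 0, -1.0, 0, 0, 0, 0], [0, 0, -2.0, 0, 0, 0, 0], [-0.5, 0, -3.2, 0, 0, 0, 0], [-2.0, 0, -3.4, 0, 0, 0, 0]]
  ]
}}

```text
t: 27.95
tcp_pos: [0.5034, 0.1573, 0.0278]
tool_rot: [0.006, 0.711, -0.006, 0.703]
force: [1.0, 0.5, -0.4]
finger_gap: 0.0
```

Emit:
{"fn": "carry_out", "kwargs": {
  "commands": [
    [[-1, 0, 0, 0, 0, 0, 30], [-2.5, 0, 0, 0, 0, 0, 60], [-4, 0, 0, 0, 0, 0, 85], [-4.5, 0, 0, 0, 0, 0, 85], [-4.5, 0, 0, 0, 0, 0, 85]]
  ]
}}

```text
t: 28.45
tcp_pos: [0.5125, 0.1578, 0.1449]
tool_rot: [0.006, 0.704, -0.006, 0.71]
force: [0.3, -0.5, -0.2]
finger_gap: 0.845
```

```bash
python3 - <<'E'
from h import *
import pickle
st()
snap('side','sd22.png',(205,175,355,295),5); w=snap('wrist','w22.png'); pickle.dump(w,open('w22.pkl','wb'));snap('scene','s22.png',(180,110,380,260),4)
E
```

```text
t 28.45 tcp [0.5125 0.1578 0.1449] F [ 0.3483 -0.5209 -0.2289] gap 0.8447349957325961
[[ 0.0075  0.0174  0.9998]
 [ 0.0007  0.9998 -0.0174]
 [-1.      0.0008  0.0075]]
```

View pics/w22.png

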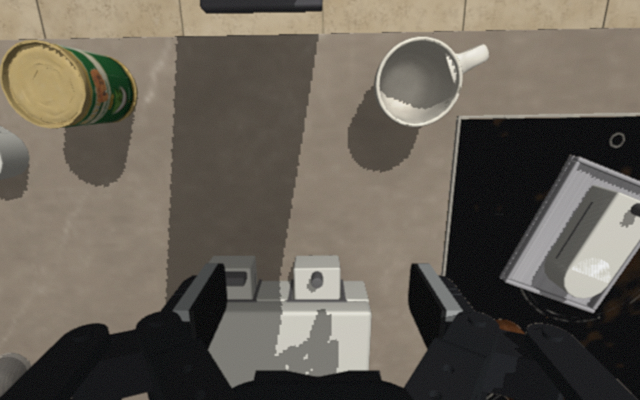

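View pics/sd22.png

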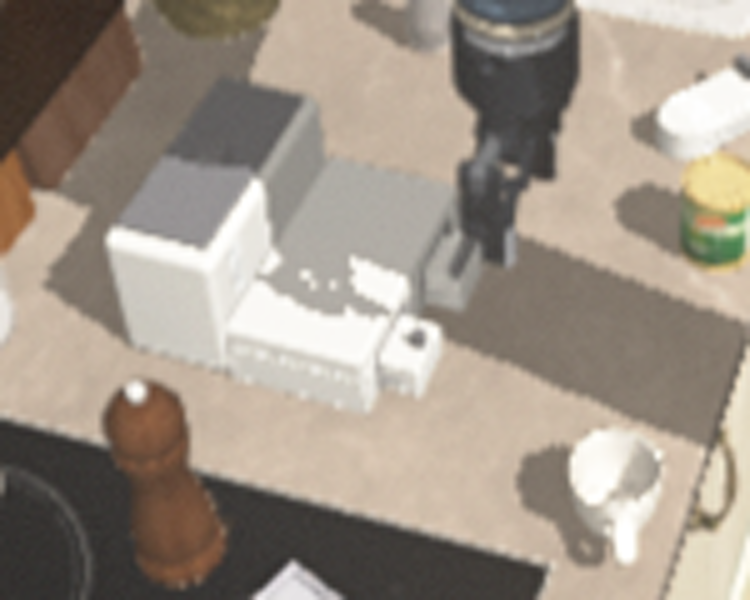

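View pics/s22.png

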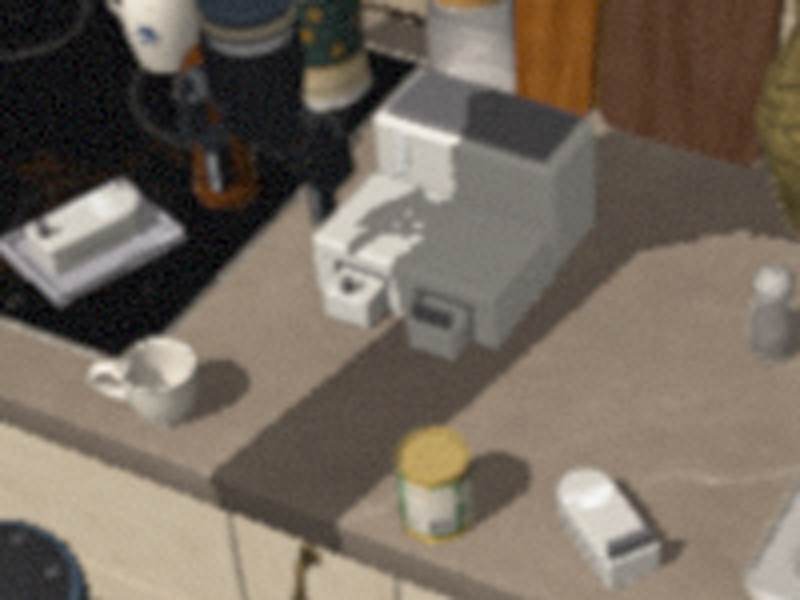

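```bash
python3 - <<'E'
from h import *
import pickle
w=pickle.load(open('w22.pkl','rb'))
for n,uv,z in [('fresh front top',(295,268),.03),('fresh front top R',(340,268),.03),('fresh front bot',(317,257),0),('bar front bot',(232,258),0),('bar front top',(232,269),.03),('unit foot',(355,281),0)]: print(n,onz(w,uv,z))
print(manip.sense()['force'],manip.sense()['t'])
print(manip.sign_off())
E
```

```text
fresh front top [0.5818 0.1349 0.03  ]
fresh front top R [0.5825 0.1767 0.03  ]
fresh front bot [0.5851 0.1553 0.    ]
bar front bot [0.5847 0.0689 0.    ]
bar front top [0.5818 0.0763 0.03  ]
unit foot [0.6131 0.1943 0.    ]
[ 0.2069  0.2513 -0.0003] 28.6
the job is handed in; nothing more can be done
None
```

The cassette change is done, and I handed the job in at about 28.6 s. I pressed the spent knobbed cassette in the left bay to its stop. It popped out, and I pulled it free and laid it flat, knob up, in the steel tray. I then slid the fresh knobbed cassette into the left bay nose first, pressed it to the stop and let go.

**Last checks:**
- **Fresh cassette:** its front stands about 28 mm out of the unit (front at x ≈ 0.583, unit face at ≈ 0.611–0.613), level with the untouched crossbar cassette, so the catch holds it.
- **Spent cassette:** measured at 99 mm long at the height of its top face. It is about 8 mm or more clear of the tray's end walls and about 25 mm clear of its side walls.
- **Everything else:** the spare crossbar cassette, the tin and the cup looked undisturbed in the last pictures. The gripper was clear of everything and wrist forces were near zero.

**Disagreements:**
- **Fingertip height:** the real fingertips sit about 34 mm higher than the reported TCP. My first push therefore passed above the cassette without touching it. I measured the offset from the pictures and worked with it from then on.
- **Camera match:** the scene and side cameras differed from the wrist camera by a few millimetres, so I relied on the wrist camera.

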